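# Load weighted handle blanks heavy end down

## Task

Take the brass cube off the loading end of the green sloping feeder and put it in the small black tray, then load every handle blank on the bench into the feeder from its open upper end, pushing them down until they lie end to end with no gaps right from the closed lower end. Every blank has a weight hidden in one end that cannot be seen: find the heavy end by lifting the blank off-centre, and load each one with its heavy end downhill. Leave the spool, pliers, round tin and everything else where they are.

Things in the scene. Friction and masses are not known exactly. Their poses are not given: they have to be found in the camera images.
- feeder: green sloping feeder, bolted down on a dark base plate 330 x 56 mm: a straight channel rising at 30 degrees from its closed lower end, 370 mm long along the slope, 41 mm wide outside, 31 mm inside. The lower 266 mm are a tube 30 mm high inside (4 mm cover with a sight slot), the rest an open loading cradle. Origin on the bench under place 5; +x is uphill seen from above, z up
- tube_mouth (a point): centre line of the channel, 13 mm above its floor, at the upper end of the closed tube, where the open cradle begins. The cradle is 104 mm long, its side walls only 7 mm high and 5 mm thick, so a blank lying in it stands 19 mm above them and can be held by its sides or pushed from behind. Blanks may stick on the slope or slide down by themselves
- closed_end (a point): centre line of the channel, 13 mm above its floor, at the inner face of the closed lower end
- cradle_top (a point): the same 13 mm above the channel floor at the open upper end of the cradle
- brass_cube_mid (a point): centre of the brass dapping cube, 38 mm on a side, 0.42 kg; it lies tilted on the walls of the cradle at first, against the upper end of the tube, and blocks it. Its z axis is square to the cradle's slope, its y axis runs across the feeder
- tray_floor (a point): middle of the inner floor of the small black plastic tray, fixed to the bench, 115 mm along its own x and 62 mm along its own y, walls 19 mm high and 4 mm thick, floor 2 mm above the bench, 104 x 52 mm inside
- spool: bystander: wire spool, 47 mm across, 24 mm high; origin under its middle
- wine_pliers: bystander: dark red pliers lying flat, 49 x 151 x 14 mm, long along its y; origin under its middle
- round_tin: bystander: round white tin, 50 mm across, 19 mm high; origin under its middle
- place_1 (a point): where the centre of the blank number 1 from the closed lower end lies when all are home, 13 mm above the channel floor and 36 mm along the slope from the closed end
- place_2 (a point): where the centre of the blank number 2 from the closed lower end lies when all are home, 13 mm above the channel floor and 108 mm along the slope from the closed end
- place_3 (a point): where the centre of the blank number 3 from the closed lower end lies when all are home, 13 mm above the channel floor and 180 mm along the slope from the closed end
- place_4 (a point): where the centre of the blank number 4 from the closed lower end lies when all are home, 13 mm above the channel floor and 252 mm along the slope from the closed end
- place_5 (a point): where the centre of the blank number 5 from the closed lower end lies when all are home, 13 mm above the channel floor and 324 mm along the slope from the closed end
- blank_1_mid (a point): handle blank, one of 4 or 5 alike: wooden bar 72 mm long, 26 x 26 mm across, brass band and blue cap at either end, 0.25 to 0.36 kg. A weight hidden in one end puts the centre of mass about 20 mm from the middle; which end differs from blank to blank, neither look nor axes show it. Point: centre of the bar; x runs along it. None if absent
- blank_2_mid (a point): handle blank, one of 4 or 5 alike: wooden bar 72 mm long, 26 x 26 mm across, brass band and blue cap at either end, 0.25 to 0.36 kg. A weight hidden in one end puts the centre of mass about 20 mm from the middle; which end differs from blank to blank, neither look nor axes show it. Point: centre of the bar; x runs along it. None if absent
- blank_3_mid (a point): handle blank, one of 4 or 5 alike: wooden bar 72 mm long, 26 x 26 mm across, brass band and blue cap at either end, 0.25 to 0.36 kg. A weight hidden in one end puts the centre of mass about 20 mm from the middle; which end differs from blank to blank, neither look nor axes show it. Point: centre of the bar; x runs along it. None if absent
- blank_4_mid (a point): handle blank, one of 4 or 5 alike: wooden bar 72 mm long, 26 x 26 mm across, brass band and blue cap at either end, 0.25 to 0.36 kg. A weight hidden in one end puts the centre of mass about 20 mm from the middle; which end differs from blank to blank, neither look nor axes show it. Point: centre of the bar; x runs along it. None if absent
- blank_5_mid (a point): handle blank, one of 4 or 5 alike: wooden bar 72 mm long, 26 x 26 mm across, brass band and blue cap at either end, 0.25 to 0.36 kg. A weight hidden in one end puts the centre of mass about 20 mm from the middle; which end differs from blank to blank, neither look nor axes show it. Point: centre of the bar; x runs along it. None if absent
Things that resemble listed ones, but are neither listed nor needed, are in the scene too. Leave any orange or pink look-alike of the part that bears blank_5_mid alone.

How it is judged:
By the outcome, as a careful person would: the job done as asked, in the order asked, and still so for the second after the job is handed in, with the robot touching nothing.
Of blank_1, blank_2, blank_3, blank_4, blank_5 only 4 to 5 are there at a start; the rules pass over those that are not, and their reading is None.
At some moment in a run one of blank_1, blank_2, blank_3, blank_4, blank_5 may be knocked a few centimetres aside while the robot is not near it.
It also fails if it takes over 210 s, if anything falls off the work surface, if the arm or the gripper's body presses on something with over 40 N, if the wrist force passes 120 N, or if a joint passes its speed limit or range.

## Robot

A 6-joint arm with a two-finger parallel gripper is mounted at the origin on a cart in front of the work surface, level with it; the furniture and walls round the work are solid. World frame = base frame: x ahead of the robot, y to its left, z up, the work surface at z = 0. Lengths are in m, angles in rad, forces in N, time in s.
With the tool pointing down it reaches from about 0.25 to 0.8 m from the base axis. Payload 8.5 kg.
Tool frame: the origin (TCP) lies at the very end of the fingers, on their centre line; the grasp point (between the pads) lies 19 mm behind it; z points along the fingers, y is the direction in which the jaws open and shut (so a half turn about z gives the same grasp; the last joint's range is limited). The gripper opens to 85 mm and grips with 20 to 120 N. Pads are 22 mm wide; open, the fingers measure 114 mm over their backs; the gripper's body (76 mm by 85 mm) begins 54 mm behind the grasp point. The pads swing forward as they close: fully open they stand 13 mm farther back than shut.
Start: joints at [1.167, 0.238, -0.013, 1.319, 0, 1.571], TCP at [0.206, 0.483, 0.2] pointing down, gripper open.
Joint ranges: [-2.66, 2.66], [-1.03, 1.9], [-1.14, 1.46], [-1.82, 2.27], [-1.45, 1.34], [-3.14, 3.14]. Speed limits (rad/s): [2.22, 2.22, 2.79, 3.14, 3.14, 3.14].

## Interface

Orientations are given as a unit quaternion [w, x, y, z].
In Python, from cell import env, cams, job gives the robot as it stands.
- The arm moves only by the shell command python3 -m inch 'ROWS' [FORCE]. ROWS is JSON, a list that holds one entry, the list of rows, each a list of 5 numbers: the shift along the world's x, y, z in m, then the turn about the world's z in degrees, then the opening in per cent of the stroke, from 0 (shut) to 100 (fully open). A call has 1 to 8 rows; each row is the pose to reach, as a shift and turn from the pose measured when the call began; what a row does not reach only later rows make up. A row lasts 1/10 s, in which the tool goes at most 50 mm and 8.59 degrees, less where a joint would pass 70% of its speed; a pose out of reach is approached as far as the arm can. A call with a gripper value outside its range is refused whole. The fingers move at their own pace and stop on an object; FORCE is the grip in N (left out, the last holds). Time passes only in rows, so rows that repeat a pose let the fingers close. It gives the time, the measured TCP pose, the force and the opening at its end, in the units of the state.
- env.state(): the state, without advancing time (a new reading comes with each control period).
- cams.grab_frame(name): name is "scene" or "top" or "wrist"; returns the picture (420x560x3 uint8, red, green, blue); there is no depth.
- cams.camera_params(name): a dict with "intrinsics" (3x3 intrinsics, pixels), "R" (3x3) and "t" (3): a world point X has camera coordinates R X + t. Camera axes: x right, y down, z forward; pixel columns grow to the right and rows downward; lengths in m; the calibration is good to about 2 mm. A picture is of the moment at which its call begins: read the wrist's pose just before it. camera_params takes no time and is no camera call; for the wrist camera it gives the pose at the moment of the call.
- job.job_done(): hands the job in, once; it reports no verdict.
The state is a dict: "time": time; "joint_positions": joint angles; "joint_velocities": joint speeds; "tau": joint torques, N m; "ee_pos": TCP position; "tcp_rot": TCP orientation; "ft_force": force on the tool from outside, world axes, zero at the start; "wrist_torque": the same for the moment, N m; "grip_width": finger opening in m.
Only numpy, scipy, OpenCV 4.12 (cv2) and the standard library are available. Lean on these libraries where they do the work, as an engineer would, in place of code of your own. Each camera call takes 0.05 s, during which the arm holds its last target. There are 200 camera calls.

## Working session

There is one attempt and no reset: what is moved stays moved. The work goes in short steps, Python scripts to look and compute and a shell command to move; the robot and the scene stay as the last step left them, time stands still between calls to the robot, and variables do not carry over. Pictures are saved under pics/ and viewed, about 12 in all and at most 16, crops included, and the job is handed in when it is done.

```bash
ls; mkdir -p pics; python3 - <<'E'
from cell import env,cams
import cv2,json
for n in ("scene","top"):
    f=cams.grab_frame(n); cv2.imwrite(f"pics/{n}0.png",f[:,:,::-1])
    p=cams.camera_params(n); print(n,p)
s=env.state();print(s)
E
```

```text
pics
scene {'intrinsics': array([[385.79915674,   0.        , 274.07849458],
       [  0.        , 385.79915674, 201.22167179],
       [  0.        ,   0.        ,   1.        ]]), 'R': array([[ 0.79282933, -0.60939261,  0.00789293],
       [-0.34736888, -0.4624979 , -0.81573927],
       [ 0.50075595,  0.64400026, -0.57836593]]), 't': array([-0.44626743,  0.32520889,  0.75773653])}
top {'intrinsics': array([[446.7135248 ,   0.        , 281.80318512],
       [  0.        , 446.7135248 , 216.0025423 ],
       [  0.        ,   0.        ,   1.        ]]), 'R': array([[ 0.02495607, -0.99948079,  0.02037979],
       [-0.99199831, -0.02728272, -0.12326802],
       [ 0.12376003, -0.01714044, -0.99216413]]), 't': array([-0.02656028,  0.56317233,  1.23261406])}
{'time': 0.1, 'joint_positions': array([ 1.16700083e+00,  2.38741114e-01, -1.41433382e-02,  1.31920190e+00,
       -2.06665484e-05,  1.57078538e+00]), 'joint_velocities': array([-4.67865870e-05, -2.47656630e-05,  8.57972159e-04, -1.12423049e-03,
       -4.98680262e-04,  1.62305576e-04]), 'tau': array([-2.52964692e-04, -5.39720893e+01,  3.46998703e+01,  1.34106967e-02,
       -3.47677633e-05, -1.41578627e-05]), 'ee_pos': array([0.20612733, 0.48240601, 0.19924164]), 'tcp_rot': array([-1.19223319e-04,  2.00523480e-01,  9.79688684e-01, -6.33980322e-04]), 'ft_force': array([ 0.11437885, -0.55561348,  0.52722541]), 'wrist_torque': array([-0.00489725, -0.04956384,  0.00742722]), 'grip_width': 0.08540573859958475}
```

View pics/top0.png

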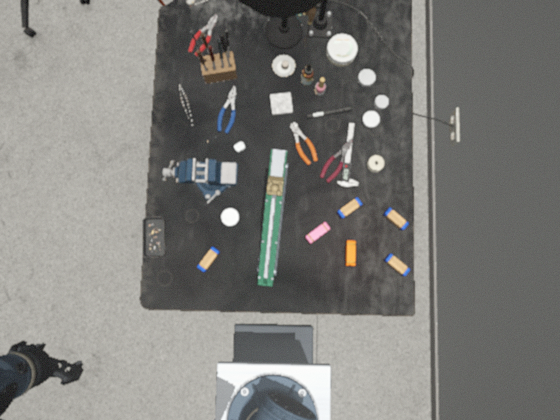

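View pics/scene0.png

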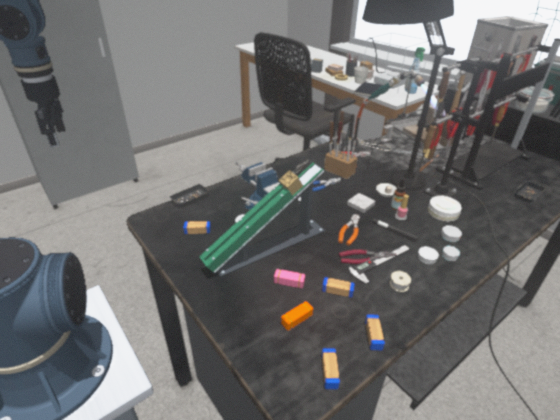

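```bash
cat > h.py <<'E'
import numpy as np,cv2
from cell import env,cams
def grab(n,f=None):
    p=cams.camera_params(n); im=cams.grab_frame(n)[:,:,::-1].copy()
    if f: cv2.imwrite(f"pics/{f}.png",im)
    return im,p
def ray(p,u,v):
    K,R,t=(np.array(p[k]) for k in("intrinsics","R","t"))
    return -R.T@t, R.T@np.linalg.solve(K,[u,v,1.])
def plane(p,u,v,z):
    c,d=ray(p,u,v); return c+d*(z-c[2])/d[2]
def proj(p,X):
    q=np.array(p["R"])@np.array(X)+p["t"]; q=np.array(p["intrinsics"])@q; return q[:2]/q[2]
def tri(a,b):
    A=[];B=[]
    for p,u,v in(a,b):
        c,d=ray(p,u,v); d/=np.linalg.norm(d); M=np.eye(3)-np.outer(d,d); A.append(M);B.append(M@c)
    return np.linalg.lstsq(np.vstack(A),np.hstack(B),rcond=None)[0]
def blobs(im,lo,hi,amin=40):
    m=cv2.inRange(cv2.cvtColor(im,cv2.COLOR_BGR2HSV),lo,hi)
    m=cv2.morphologyEx(m,cv2.MORPH_CLOSE,np.ones((3,3)))
    n,l,s,c=cv2.connectedComponentsWithStats(m)
    out=[]
    for i in range(1,n):
        if s[i,4]>=amin:
            cn=cv2.findContours((l==i).astype(np.uint8),0,2)[0][0]
            out.append((s[i,4],c[i].round(1),cv2.minAreaRect(cn)))
    return out
def st():
    s=env.state(); w,x,y,z=s["tcp_rot"]
    Y=np.array([2*(x*y-w*z),1-2*(x*x+z*z)])   # tool y axis in world xy
    print("t%.2f"%s["time"],"tcp",s["ee_pos"].round(4),"jaw dir deg %.1f"%(np.degrees(np.arctan2(Y[1],Y[0]))),"F",s["ft_force"].round(2),"M",s["wrist_torque"].round(3),"w %.4f"%s["grip_width"],"j6 %.2f"%s["joint_positions"][5])
    return s
E
python3 - <<'E'
from h import *
T=cv2.imread("pics/top0.png");S=cv2.imread("pics/scene0.png");p=cams.camera_params("top");q=cams.camera_params("scene")
for nm,lo,hi in(("wood",(8,60,120),(22,200,255)),("blue",(105,130,90),(125,255,255)),("green",(65,60,30),(95,255,255))):
    for a,c,r in blobs(T,lo,hi,12): print(nm,a,c,np.round(r[0],1),np.round(r[1],1),round(r[2]),plane(p,*c,0.013).round(3))
c1=cv2.resize(T[140:295,245:305],None,fx=3.8,fy=3.8,interpolation=2)
c2=cv2.resize(S[155:280,190:330],None,fx=4,fy=4,interpolation=2)
W=np.zeros((600,800,3),np.uint8); W[:c1.shape[0],:c1.shape[1]]=c1; W[:c2.shape[0],235:235+c2.shape[1]]=c2
cv2.imwrite("pics/feed.png",W)
st()
E
```

```text
wood 580 [218.1  63.8] [217.3  63. ] [19.6 34.4] 81 [1.022 0.191 0.013]
wood 13 [306.4  75.4] [307.  75.] [2. 6.] 90 [ 0.995 -0.076  0.013]
wood 39 [321.5  81.2] [321.4  81.9] [ 4.6 10.2] 14 [ 0.978 -0.121  0.013]
wood 132 [311.5 148.9] [311.4 148.8] [26.   6.3] 66 [ 0.768 -0.095  0.013]
wood 130 [302.  153.5] [302.  153.5] [25.2  6.4] 60 [ 0.753 -0.067  0.013]
wood 246 [274.4 185.4] [274.4 185.2] [14.9 17.1] 7 [0.656 0.012 0.013]
wood 182 [349.4 207.1] [349.5 207.2] [10.6 17.1] 54 [ 0.598 -0.208  0.013]
wood 185 [396.3 218.2] [396.2 218.2] [17.5 10.5] 40 [ 0.569 -0.344  0.013]
wood 18 [153.7 231.6] [154.  231.5] [3. 6.] 90 [0.511 0.353 0.013]
wood 292 [350.7 252.7] [350.5 252.5] [27. 11.] 90 [ 0.466 -0.212  0.013]
wood 192 [207.7 259. ] [207.6 259. ] [10.6 18. ] 37 [0.437 0.195 0.013]
wood 190 [397.5 264.5] [397.5 264.5] [18.  10.5] 39 [ 0.436 -0.347  0.013]
blue 68 [220. 119.] [219.7 119.2] [ 4.3 21.8] 13 [0.851 0.178 0.013]
blue 69 [230.4 122. ] [230.6 121.5] [ 4.2 22.1] 19 [0.842 0.147 0.013]
blue 21 [358.8 200.6] [359.  200.7] [9.4 1.9] 56 [ 0.618 -0.235  0.013]
blue 29 [386.9 211. ] [386.8 211. ] [2.8 9.8] 39 [ 0.589 -0.317  0.013]
blue 26 [340.  213.8] [339.9 213.9] [8.6 2.8] 56 [ 0.577 -0.181  0.013]
blue 24 [405.1 225.6] [404.8 225.8] [2.1 9.9] 45 [ 0.548 -0.37   0.013]
blue 29 [215.1 249.4] [215.1 249.4] [9.4 2.8] 34 [0.465 0.176 0.013]
blue 27 [387.9 257.1] [388. 257.] [2.8 8.5] 45 [ 0.456 -0.319  0.013]
blue 28 [200.6 268.4] [200.6 268.5] [10.   2.7] 36 [0.41  0.214 0.013]
blue 22 [406.4 271.9] [406.4 271.8] [2.4 9.2] 40 [ 0.415 -0.372  0.013]
green 43 [269.5 162.1] [269.4 162. ] [ 1.7 24.2] 6 [0.725 0.028 0.013]
green 18 [285.8 157.4] [285.8 157.5] [ 1.4 11.2] 7 [ 0.74  -0.02   0.013]
green 1008 [268.5 240.8] [268.7 240.2] [17.  91.3] 6 [0.494 0.024 0.013]
t0.10 tcp [0.2061 0.4824 0.1992] jaw dir deg 66.9 F [ 0.11 -0.56  0.53] M [-0.005 -0.05   0.007] w 0.0854 j6 1.57
```

View pics/feed.png

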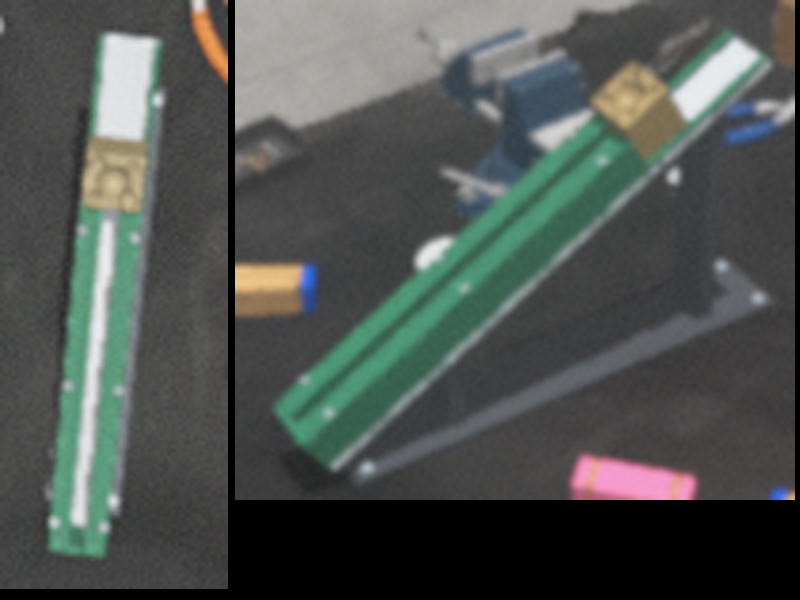

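```bash
python3 - <<'E'
from h import *
p=cams.camera_params("top");q=cams.camera_params("scene")
P=lambda u,v:(p,245+u/3.8,140+v/3.8)
Q=lambda u,v:(q,190+(u-235)/4,155+v/4)
for n,a,b in(("upL",(101,35),(728,30)),("upR",(160,40),(770,62)),("loL",(50,550),(275,408)),("loR",(104,556),(318,436)),("cubetop",(115,173),(633,92)),
  ("screwL",(81,231),(602,160)) if 0 else ("screwR",(135,238),(603,160)),("screwlowL",(54,522),(305,380)),("screwlowR",(104,527),(328,413))):
    X=tri(P(*a),Q(*b)); print(n,X.round(4),"err",(proj(p,X)-P(*a)[1:]).round(1),(proj(q,X)-Q(*b)[1:]).round(1))
# tray
T=cv2.imread("pics/top0.png")
c=cv2.resize(T[205:270,130:180],None,fx=8,fy=8,interpolation=2);cv2.imwrite("pics/tray.png",c)
E
```

```text
upL [0.7078 0.0216 0.209 ] err [-0.3  0.4] [ 0.5 -0.1]
upR [ 0.7077 -0.0176  0.2034] err [-0.2  0.2] [ 0.2 -0. ]
loL [0.3699 0.0487 0.0455] err [ 0.1 -0.1] [-0.1  0. ]
loR [0.3712 0.0072 0.0528] err [ 0.9 -1.7] [-2.2  0.2]
cubetop [0.618  0.0098 0.2008] err [-0.2  0.3] [ 0.4 -0.1]
screwR [ 0.5809 -0.0055  0.1731] err [ 0.1 -0.1] [-0.2  0. ]
screwlowL [0.3904 0.0459 0.0593] err [ 0.1 -0.2] [-0.2  0. ]
screwlowR [0.387  0.0103 0.0608] err [-0.1  0.1] [ 0.1 -0. ]
```

View pics/tray.png

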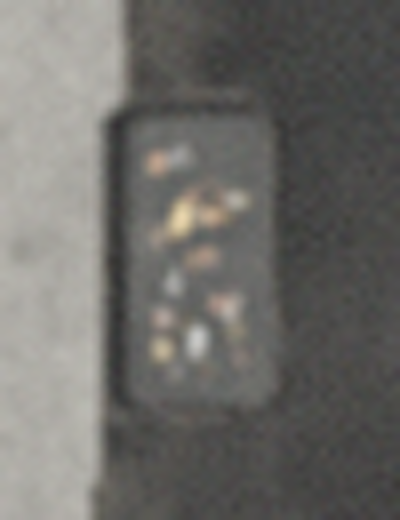

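```bash
python3 -m inch '[[[0,0,0.05,0,100],[0.03,-0.03,0.1,6,100],[0.06,-0.07,0.11,12,100],[0.09,-0.11,0.11,18.5,100],[0.12,-0.15,0.11,18.5,100],[0.15,-0.19,0.11,18.5,100],[0.18,-0.23,0.11,18.5,100],[0.21,-0.26,0.11,18.5,100]]]' && python3 -m inch '[[[0.03,-0.03,0,0,100],[0.06,-0.06,0,0,100],[0.09,-0.095,0,0,100],[0.12,-0.13,0,0,100],[0.15,-0.16,0,0,100],[0.18,-0.19,0,0,100],[0.2,-0.21,0,0,100],[0.2,-0.21,0,0,100]]]'; python3 - <<'E'
from h import *
st(); im,p=grab("wrist","w1")
print(p["R"].round(2),p["t"].round(3))
m=np.array([.616,.0095,.161]);
for n,X in(("mouth",m),("cubetop",m+[.0005,0,.0372]),("cube",m+[.01,-.0008,.021])):print(n,proj(p,X))
E
```

```text
time: 0.9
ee_pos: [0.4128, 0.2244, 0.3094]
tcp_rot: [-0.0, 0.04, 0.999, -0.001]
ft_force: [0.5, 1.6, 0.4]
grip_width: 0.0855
time: 1.7
ee_pos: [0.6146, 0.0116, 0.3074]
tcp_rot: [-0.001, 0.042, 0.999, -0.001]
ft_force: [-0.7, 0.4, -0.2]
grip_width: 0.0852
t1.70 tcp [0.6146 0.0116 0.3074] jaw dir deg 85.2 F [-0.69  0.4  -0.23] M [ 0.001  0.012 -0.033] w 0.0852 j6 0.10
[[ 0.08  1.   -0.  ]
 [ 0.96 -0.08  0.26]
 [ 0.26 -0.02 -0.97]] [-0.063 -0.652  0.324]
mouth [280.17054516 188.06858614]
cubetop [279.82161382 197.20655206]
cube [280.02318531 202.92598902]
```

View pics/w1.png

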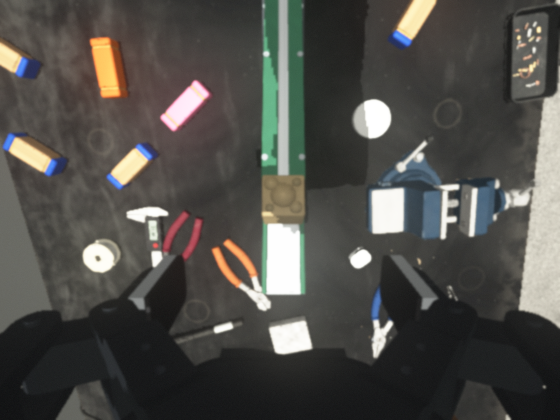

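```bash
python3 -m inch '[[[0.0134,-0.0012,-0.04,0,100],[0.0134,-0.0012,-0.08,0,100],[0.0134,-0.0012,-0.11,0,100],[0.0134,-0.0012,-0.128,0,100],[0.0134,-0.0012,-0.132,0,100],[0.0134,-0.0012,-0.132,0,100]]]' && python3 -m inch '[[[0,0,0,0,40],[0,0,0,0,30],[0,0,0,0,30],[0,0,0,0,30],[0,0,0,0,30],[0,0,0,0,30]]]' 60; python3 - <<'E'
from h import *
st()
E
```

```text
time: 2.35
ee_pos: [0.6261, 0.0127, 0.1761]
tcp_rot: [-0.001, 0.041, 0.999, -0.001]
ft_force: [-0.7, 0.2, 0.2]
grip_width: 0.0855
time: 2.95
ee_pos: [0.6275, 0.0117, 0.1791]
tcp_rot: [0.001, 0.041, 0.999, -0.001]
ft_force: [-2.5, -4.8, 15.9]
grip_width: 0.0253
t2.95 tcp [0.6275 0.0117 0.1791] jaw dir deg 85.2 F [-2.45 -4.8  15.87] M [-0.713  0.262 -0.033] w 0.0253 j6 0.10
```

```bash
python3 - <<'E'
from h import *
a,p=grab("wrist"); b,_=grab("top"); c,_=grab("scene")
W=np.zeros((600,800,3),np.uint8); W[:420,:560]=a
d=cv2.resize(b[130:220,240:320],None,fx=3,fy=3); W[:d.shape[0],560:800]=d
e=cv2.resize(c[120:210,250:370],None,fx=2,fy=2); W[300:300+e.shape[0],560:800]=e
cv2.imwrite("pics/c1.png",W)
E
```

```text
(no output)
```

View pics/c1.png

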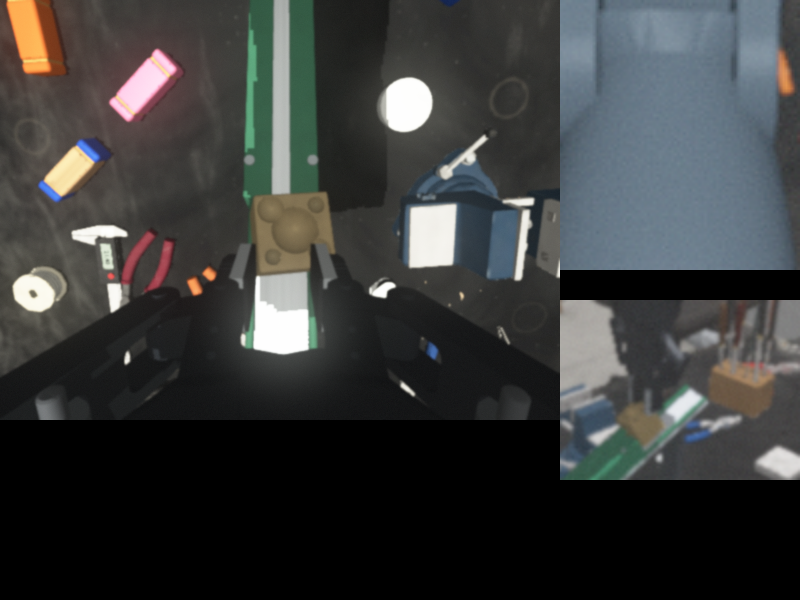

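```bash
python3 - <<'E'
from h import *
p=cams.camera_params("wrist"); s=st(); e=s["ee_pos"]
print(p["intrinsics"].round(1),"cam",ray(p,0,0)[0].round(3))
for d in(0,.019,.04):print(d,proj(p,e+[0,0,d]))
Y=np.array([-.084,.996,0])*-1
for y in(-.0127,.0127):print(y,proj(p,e+np.array([.084*y,y,0.0])))
for n,uv in(("ul",(250,198)),("ur",(328,193)),("ll",(257,273)),("lr",(336,267)),("mouthR",(319,196)),("tubeL243",(243,195)),("endL",(243,348)),("endR",(320,348))):print(n,[plane(p,*uv,z).round(3) for z in(.18,.19,.2)])
E
```

```text
t3.10 tcp [0.6275 0.0117 0.1791] jaw dir deg 85.2 F [-1.66 -5.21 15.98] M [-0.659  0.307  0.046] w 0.0259 j6 0.10
[[325.1   0.  282.7]
 [  0.  325.1 205.7]
 [  0.    0.    1. ]] cam [0.56  0.019 0.354]
0 [281.27869469 238.36831898]
0.019 [281.03976826 251.64644222]
0.04 [280.70680484 270.15058837]
-0.0127 [259.06190066 238.33212689]
0.0127 [303.50157853 238.40452099]
ul [array([ 0.602, -0.003,  0.18 ]), array([ 0.6  , -0.002,  0.19 ]), array([ 0.597, -0.001,  0.2  ])]
ur [array([0.603, 0.04 , 0.18 ]), array([0.6  , 0.038, 0.19 ]), array([0.598, 0.037, 0.2  ])]
ll [array([ 0.648, -0.004,  0.18 ]), array([ 0.643, -0.003,  0.19 ]), array([ 0.638, -0.002,  0.2  ])]
lr [array([0.648, 0.042, 0.18 ]), array([0.643, 0.041, 0.19 ]), array([0.638, 0.039, 0.2  ])]
mouthR [array([0.604, 0.035, 0.18 ]), array([0.602, 0.034, 0.19 ]), array([0.599, 0.033, 0.2  ])]
tubeL243 [array([ 0.6  , -0.007,  0.18 ]), array([ 0.598, -0.006,  0.19 ]), array([ 0.596, -0.004,  0.2  ])]
endL [array([ 0.699, -0.019,  0.18 ]), array([ 0.691, -0.016,  0.19 ]), array([ 0.683, -0.014,  0.2  ])]
endR [array([0.703, 0.03 , 0.18 ]), array([0.694, 0.029, 0.19 ]), array([0.686, 0.029, 0.2  ])]
```

```bash
python3 - <<'E'
import cv2
a=cv2.imread("pics/c1.png"); w=a[180:360,200:370]; s=a[300:480,560:800]
w=cv2.resize(w,None,fx=2.6,fy=2.6,interpolation=2); 
from h import *
im,p=grab("scene"); s=cv2.resize(im[140:215,265:330],None,fx=5.4,fy=5.4,interpolation=2)
W=np.zeros((480,800,3),np.uint8);W[:w.shape[0],:w.shape[1]]=w;W[:s.shape[0],445:445+s.shape[1]]=s[:,:355]
cv2.imwrite("pics/c2.png",np.clip(W*1.5,0,255).astype(np.uint8))
E
```

```text
(no output)
```

View pics/c2.png

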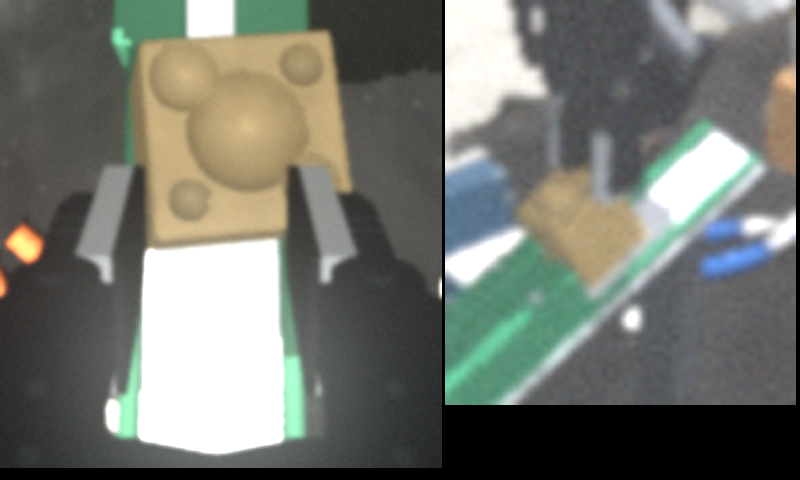

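```bash
python3 -m inch '[[[0,0,0.003,0,60],[0,0,0.006,0,100],[0,0,0.02,0,100],[0,0,0.05,0,100],[0,0,0.09,0,100],[0,0,0.12,0,100],[0,0,0.12,0,100]]]'; python3 - <<'E'
from h import *
st(); im,p=grab("wrist"); b,_=grab("scene")
W=np.zeros((420,800,3),np.uint8)
d=cv2.resize(im[130:300,200:370],None,fx=2.4,fy=2.4,interpolation=2); W[:d.shape[0],:d.shape[1]]=d
e=cv2.resize(b[140:215,265:330],None,fx=5.4,fy=5.4,interpolation=2);W[:e.shape[0],430:430+e.shape[1]]=e
cv2.imwrite("pics/c3.png",np.clip(W*1.3,0,255).astype(np.uint8))
E
```

```text
time: 3.85
ee_pos: [0.6289, 0.0119, 0.3035]
tcp_rot: [0.004, 0.041, 0.999, -0.001]
ft_force: [-0.4, 0.7, -0.8]
grip_width: 0.0856
t3.85 tcp [0.6289 0.0119 0.3035] jaw dir deg 85.2 F [-0.4   0.73 -0.76] M [ 0.011  0.001 -0.03 ] w 0.0856 j6 0.10
```

View pics/c3.png

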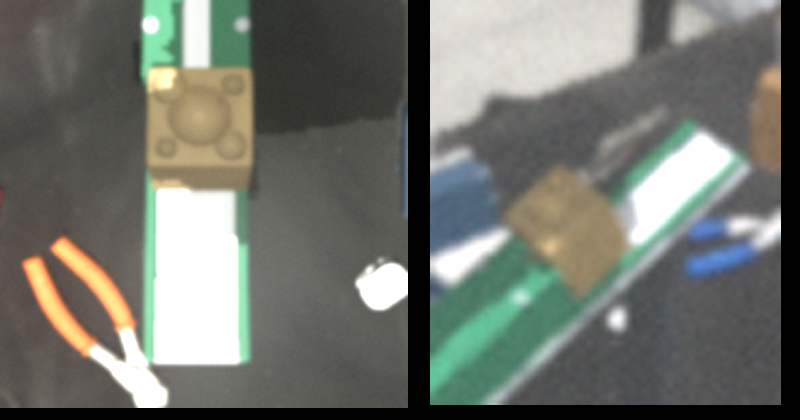

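```bash
python3 -m inch '[[[-0.002,-0.0005,-0.04,0,100],[-0.002,-0.0005,-0.08,0,100],[-0.002,-0.0005,-0.11,0,100],[-0.002,-0.0005,-0.125,0,60],[-0.002,-0.0005,-0.13,0,55],[-0.002,-0.0005,-0.13,0,55],[-0.002,-0.0005,-0.13,0,55]]]' 30 && python3 -m inch '[[[0,0,0,0,48],[0,0,0,0,48],[0,0,0,0,48]]]' && python3 -m inch '[[[0,0,0,0,44],[0,0,0,0,44],[0,0,0,0,44]]]' && python3 -m inch '[[[0,0,0,0,40],[0,0,0,0,40]]]'; python3 - <<'E'
from h import *
st(); im,p=grab("wrist")
d=cv2.resize(im[150:330,200:370],None,fx=3,fy=3,interpolation=2)
cv2.imwrite("pics/c4.png",np.clip(d*1.5,0,255).astype(np.uint8))
E
```

```text
time: 4.65
ee_pos: [0.6262, 0.0114, 0.17]
tcp_rot: [0.002, 0.041, 0.999, -0.001]
ft_force: [1.2, -0.2, 0.8]
grip_width: 0.0468
time: 4.95
ee_pos: [0.6265, 0.0113, 0.1706]
tcp_rot: [0.002, 0.041, 0.999, -0.001]
ft_force: [-0.5, 0.1, 0.5]
grip_width: 0.0408
time: 5.25
ee_pos: [0.6266, 0.0116, 0.1708]
tcp_rot: [0.003, 0.041, 0.999, -0.001]
ft_force: [-0.8, 2.1, 1.3]
grip_width: 0.0377
time: 5.45
ee_pos: [0.6266, 0.0116, 0.171]
tcp_rot: [0.003, 0.041, 0.999, -0.001]
ft_force: [-0.2, 2.0, 2.7]
grip_width: 0.0366
t5.45 tcp [0.6266 0.0116 0.171 ] jaw dir deg 85.3 F [-0.21  1.99  2.67] M [ 0.31   0.152 -0.012] w 0.0366 j6 0.10
```

View pics/c4.png

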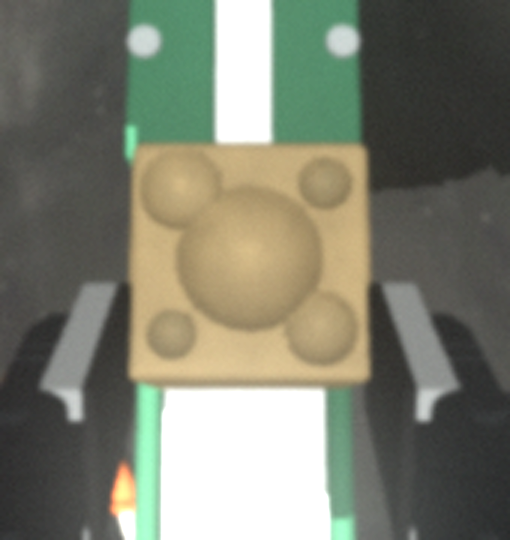

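```bash
python3 -m inch '[[[0,0,0,0,40],[0,0,0,0,40],[0,0,0,0,40]]]' 80 && python3 -m inch '[[[0,0,0.004,0,38],[0,0,0.008,0,38],[0,0,0.012,0,38],[0,0,0.012,0,38]]]' ; python3 - <<'E'
from h import *
st(); im,p=grab("wrist","w5")
print([ (a,c) for a,c,r in blobs(im,(8,60,60),(25,200,255),800)])
E
```

```text
time: 5.8
ee_pos: [0.6267, 0.0116, 0.1712]
tcp_rot: [0.003, 0.041, 0.999, -0.001]
ft_force: [-1.1, 1.7, 4.6]
grip_width: 0.0354
time: 6.2
ee_pos: [0.6268, 0.0115, 0.1835]
tcp_rot: [0.003, 0.041, 0.999, -0.001]
ft_force: [0.4, -0.6, -4.7]
grip_width: 0.0342
t6.20 tcp [0.6268 0.0115 0.1835] jaw dir deg 85.2 F [ 0.41 -0.6  -4.73] M [ 0.017  0.045 -0.027] w 0.0342 j6 0.10
[(np.int32(5926), array([37.8, 40.7])), (np.int32(1588), array([ 74.1, 170.9])), (np.int32(6240), array([282.8, 237.2]))]
```

```bash
python3 -m inch '[[[0,0,0.03,0,38],[0,0,0.07,0,38],[0,0,0.11,0,38],[-0.01,0.03,0.12,0,38],[-0.03,0.07,0.12,4.8,38],[-0.05,0.11,0.12,4.8,38],[-0.07,0.15,0.12,4.8,38],[-0.08,0.18,0.12,4.8,38]]]'; python3 - <<'E'
from h import *
p=cams.camera_params("top")
for uv in((154.1,236.5),(143.5,217),(164.7,217),(164.7,256),(143.5,256)):print(plane(p,*uv,.019).round(3))
st(); im,p=grab("wrist","w6"); 
for X in((.495,.345,.019),):print(proj(p,X))
E
```

```text
time: 7.05
ee_pos: [0.545, 0.1935, 0.3034]
tcp_rot: [0.003, -0.001, 1.0, -0.0]
ft_force: [0.1, 0.0, -4.6]
grip_width: 0.0338
[0.497 0.349 0.019]
[0.552 0.383 0.019]
[0.554 0.323 0.019]
[0.443 0.316 0.019]
[0.441 0.376 0.019]
t7.05 tcp [0.545  0.1935 0.3034] jaw dir deg 90.1 F [ 0.1   0.01 -4.61] M [ 0.005 -0.053  0.045] w 0.0338 j6 0.34
[392.55269927 129.12057367]
```

View pics/w6.png

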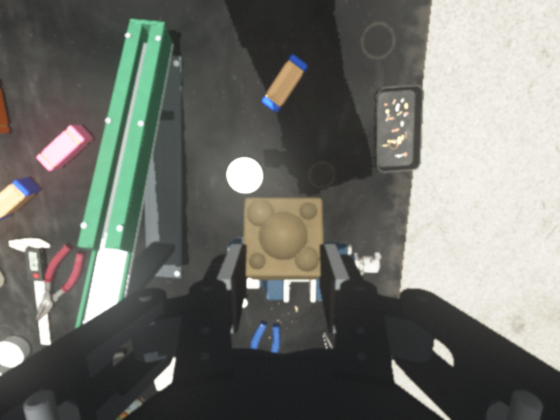

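```bash
python3 -m inch '[[[-0.015,0.04,0,0,38],[-0.03,0.08,0,0,38],[-0.045,0.12,0,0,38],[-0.049,0.157,0,0,38],[-0.049,0.157,-0.04,0,38],[-0.049,0.157,-0.08,0,38],[-0.049,0.157,-0.12,0,38],[-0.049,0.157,-0.16,0,38]]]'; python3 - <<'E'
from h import *
im=cv2.imread("pics/w6.png")
s=st(); im,p=grab("wrist","w7")
h=cv2.cvtColor(im,cv2.COLOR_BGR2HSV)
for X in((.552,.382,.019),(.552,.320,.019),(.437,.320,.019),(.437,.382,.019)):print(proj(p,X))
print([ (a,c,np.round(cv2.boxPoints(r))) for a,c,r in blobs(im,(8,60,60),(25,200,255),800)])
E
```

```text
time: 7.9
ee_pos: [0.4949, 0.3541, 0.1417]
tcp_rot: [0.003, -0.002, 1.0, 0.001]
ft_force: [0.6, 0.0, -4.0]
grip_width: 0.0339
t7.90 tcp [0.4949 0.3541 0.1417] jaw dir deg 90.3 F [ 0.56  0.01 -3.96] M [ 0.021 -0.057  0.061] w 0.0339 j6 0.62
[309.75475178 247.44518194]
[246.74861765 247.20502245]
[243.52309568 127.00848305]
[313.21687037 127.33311998]
[(np.int32(1520), array([107.7, 129.5]), array([[ 70., 145.],
       [ 97.,  91.],
       [139., 112.],
       [112., 166.]], dtype=float32)), (np.int32(6390), array([282.3, 237.7]), array([[242., 193.],
       [322., 193.],
       [322., 280.],
       [242., 280.]], dtype=float32))]
```

View pics/w7.png

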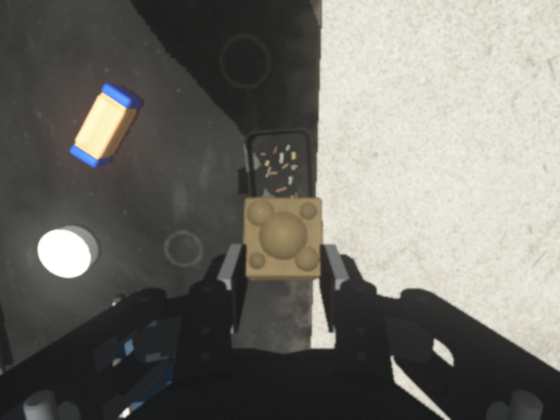

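```bash
python3 -m inch '[[[0.001,-0.002,-0.05,0,38],[0.001,-0.002,-0.09,0,38],[0.001,-0.002,-0.11,0,38],[0.001,-0.002,-0.117,0,38],[0.001,-0.002,-0.119,0,38],[0.001,-0.002,-0.119,0,38]]]' && python3 -m inch '[[[0,0,0,0,46],[0,0,0,0,55],[0,0,0,0,70],[0,0,0,0,70],[0,0,0.02,0,80],[0,0,0.06,0,90],[0,0,0.1,0,100],[0,0,0.13,0,100]]]'; python3 - <<'E'
from h import *
s=st(); im,p=grab("wrist","w8")
print([ (a,c,np.round(cv2.boxPoints(r))) for a,c,r in blobs(im,(8,60,60),(25,200,255),600)])
cv2.imwrite("pics/w8c.png",im[100:330,180:400])
E
```

```text
time: 8.55
ee_pos: [0.4939, 0.3505, 0.0171]
tcp_rot: [-0.001, -0.002, 1.0, -0.002]
ft_force: [-0.1, -0.3, -4.0]
grip_width: 0.0339
time: 9.35
ee_pos: [0.4943, 0.3508, 0.1499]
tcp_rot: [0.0, -0.002, 1.0, -0.001]
ft_force: [0.2, -0.3, 0.3]
grip_width: 0.0852
t9.35 tcp [0.4943 0.3508 0.1499] jaw dir deg 90.2 F [ 0.19 -0.3   0.31] M [0.077 0.006 0.062] w 0.0852 j6 0.61
[(np.int32(2028), array([115.2, 129.3]), array([[ 81., 145.],
       [108.,  92.],
       [147., 113.],
       [120., 165.]], dtype=float32)), (np.int32(2082), array([282.6, 199. ]), array([[261., 171.],
       [304., 171.],
       [304., 223.],
       [261., 223.]], dtype=float32))]
```

View pics/w8c.png

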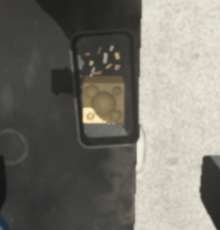

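```bash
cat >> h.py <<'E'
def bars(im,p,z=.013,amin=250):
    h=cv2.cvtColor(im,cv2.COLOR_BGR2HSV)
    wood=cv2.inRange(h,(8,50,70),(24,215,255)); blue=cv2.inRange(h,(105,110,50),(128,255,255))
    k=np.ones((5,5),np.uint8); m=cv2.morphologyEx(wood|blue,cv2.MORPH_CLOSE,k)
    n,l,s,c=cv2.connectedComponentsWithStats(m); out=[]
    for i in range(1,n):
        if s[i,4]<amin or ((l==i)&(blue>0)).sum()<.08*s[i,4] or ((l==i)&(wood>0)).sum()<.3*s[i,4]: continue
        cn=max(cv2.findContours((l==i).astype(np.uint8),0,2)[0],key=cv2.contourArea)
        b=cv2.boxPoints(cv2.minAreaRect(cn)); 
        w=np.array([plane(p,*q,z)[:2] for q in b]); e=[w[1]-w[0],w[2]-w[1]]; L=[np.linalg.norm(v) for v in e]
        v=e[int(np.argmax(L))]; a=np.degrees(np.arctan2(v[1],v[0]))%180
        out.append((w.mean(0).round(4),round(a,1),np.round(sorted(L),3)))
    return out
def mom(n=6):
    """average force/moment over n camera ticks"""
    F=[];M=[]
    for _ in range(n):
        cams.grab_frame("wrist"); s=env.state(); F.append(s["ft_force"]);M.append(s["wrist_torque"])
    return np.mean(F,0).round(3),np.mean(M,0).round(4),np.std(M,0).round(4)
E
python3 -m inch '[[[0,-0.03,0.04,-8,100],[-0.02,-0.07,0.05,-16,100],[-0.04,-0.11,0.05,-24,100],[-0.057,-0.15,0.05,-32,100],[-0.057,-0.156,0.02,-34.8,100],[-0.057,-0.156,0,-34.8,100],[-0.057,-0.156,0,-34.8,100]]]'; python3 - <<'E'
from h import *
st(); im,p=grab("wrist","w9"); [print(b) for b in bars(im,p)]
im,p=grab("top","t9"); print("top");[print(b) for b in bars(im,p,.013,100)]
E
```

```text
time: 10.1
ee_pos: [0.4374, 0.1949, 0.1527]
tcp_rot: [0.002, 0.297, 0.955, -0.001]
ft_force: [-0.5, 0.8, -0.4]
grip_width: 0.0856
t10.10 tcp [0.4374 0.1949 0.1527] jaw dir deg 55.4 F [-0.51  0.77 -0.39] M [-0.062  0.017 -0.028] w 0.0856 j6 1.03
(array([0.4381, 0.1943]), np.float64(144.7), array([0.028, 0.077]))
top
(array([ 0.5971, -0.2075]), np.float64(127.0), array([0.032, 0.077]))
(array([ 0.5681, -0.3432]), np.float64(50.9), array([0.036, 0.076]))
(array([0.4524, 0.1846]), np.float64(148.6), array([0.032, 0.041]))
(array([ 0.4357, -0.3458]), np.float64(51.1), array([0.034, 0.075]))
```

```bash
python3 - <<'E'
from h import *
print(mom(4))
E
python3 -m inch '[[[-0.0107,0.0075,-0.05,-0.7,100],[-0.0107,0.0075,-0.1,-0.7,100],[-0.0107,0.0075,-0.13,-0.7,70],[-0.0107,0.0075,-0.143,-0.7,50],[-0.0107,0.0075,-0.143,-0.7,40],[-0.0107,0.0075,-0.143,-0.7,40]]]' 50 && python3 -m inch '[[[0,0,0,0,27],[0,0,0,0,26],[0,0,0,0,26],[0,0,0,0,26],[0,0,0,0,26]]]' && python3 -m inch '[[[0,0,0.03,0,26],[0,0,0.06,0,26],[0,0,0.1,0,26],[0,0,0.12,0,26],[0,0,0.12,0,26],[0,0,0.12,0,26],[0,0,0.12,0,26]]]'; python3 - <<'E'
from h import *
print(mom(4));st(); im,p=grab("wrist","w10"); e=env.state()["ee_pos"];[print(b) for b in bars(im,p,e[2])]
E
```

```text
(array([ 0.013,  0.381, -0.284]), array([ 0.0068, -0.0059,  0.0107]), array([0.0454, 0.026 , 0.0177]))
time: 11.0
ee_pos: [0.4295, 0.2044, 0.0131]
tcp_rot: [0.004, 0.302, 0.953, 0.001]
ft_force: [-0.3, 0.7, 0.5]
grip_width: 0.0342
time: 11.5
ee_pos: [0.4296, 0.2045, 0.0133]
tcp_rot: [0.004, 0.302, 0.953, 0.001]
ft_force: [0.2, -0.2, -0.1]
grip_width: 0.0219
time: 12.2
ee_pos: [0.4289, 0.2041, 0.1322]
tcp_rot: [0.003, 0.302, 0.953, 0.0]
ft_force: [0.0, 0.5, 0.2]
grip_width: 0.0218
(array([-0.167,  0.111,  0.224]), array([ 0.0046,  0.    , -0.0212]), array([0.0234, 0.0529, 0.0108]))
t12.40 tcp [0.4291 0.2042 0.1324] jaw dir deg 54.8 F [0.2  0.77 0.09] M [ 0.022 -0.027 -0.034] w 0.0221 j6 1.06
(array([0.4126, 0.2155]), np.float64(145.6), array([0.02 , 0.046]))
```

```bash
python3 -m inch '[[[0,0,0.02,0,100],[0,0,0.02,0,100],[0,0,0.02,0,100],[0,0,0.02,0,100]]]' ;python3 - <<'E'
from h import *
print(mom(4));s=st(); im,p=grab("wrist","w11"); 
for c,a,L in bars(im,p):
    u=np.array([np.cos(np.radians(a)),np.sin(np.radians(a))]);print(c,a,L,"shift",(c+.014*u-s["ee_pos"][:2]).round(4))
E
```

```text
time: 12.85
ee_pos: [0.4289, 0.2042, 0.152]
tcp_rot: [0.003, 0.302, 0.953, -0.0]
ft_force: [-0.3, -0.1, -0.6]
grip_width: 0.0785
(array([ 0.37 ,  0.023, -0.229]), array([-0.0066,  0.0132, -0.0106]), array([0.0109, 0.0071, 0.0124]))
t13.05 tcp [0.429  0.2042 0.1522] jaw dir deg 54.8 F [0.52 0.11 0.01] M [-0.007  0.016  0.006] w 0.0855 j6 1.06
[0.4403 0.1973] 145.7 [0.037 0.078] shift [-0.0003  0.001 ]
```

Grip again, tip lower (z ≈ 0.003).

```bash
python3 -m inch '[[[0,0.001,-0.05,0.5,100],[0,0.001,-0.1,0.5,100],[0,0.001,-0.135,0.5,70],[0,0.001,-0.149,0.5,50],[0,0.001,-0.149,0.5,40],[0,0.001,-0.149,0.5,40]]]' 40 && python3 -m inch '[[[0,0,0,0,30],[0,0,0,0,28],[0,0,0,0,28],[0,0,0,0,28]]]' && python3 -m inch '[[[0,0,0.03,0,28],[0,0,0.06,0,28],[0,0,0.1,0,28],[0,0,0.12,0,28],[0,0,0.12,0,28],[0,0,0.12,0,28],[0,0,0.12,0,28]]]'; python3 - <<'E'
from h import *
print(mom(4));st(); im,p=grab("wrist","w12"); e=env.state()["ee_pos"];[print(b) for b in bars(im,p,e[2])]
E
```

```text
time: 13.7
ee_pos: [0.4292, 0.2053, 0.0036]
tcp_rot: [0.003, 0.298, 0.954, -0.0]
ft_force: [0.0, 0.5, 0.0]
grip_width: 0.0343
time: 14.1
ee_pos: [0.4296, 0.2055, 0.0041]
tcp_rot: [0.003, 0.298, 0.954, 0.0]
ft_force: [0.3, -0.4, -0.1]
grip_width: 0.0236
time: 14.8
ee_pos: [0.4289, 0.2051, 0.1232]
tcp_rot: [0.003, 0.298, 0.954, -0.0]
ft_force: [-0.7, 0.0, 1.0]
grip_width: 0.0237
(array([ 0.119, -0.095, -0.333]), array([-0.0191,  0.0134, -0.0053]), array([0.025 , 0.0095, 0.0174]))
t15.00 tcp [0.4291 0.2052 0.1233] jaw dir deg 55.3 F [-0.05 -0.85 -0.93] M [-0.027  0.01  -0.008] w 0.0239 j6 1.05
(array([0.4141, 0.2157]), np.float64(147.5), array([0.022, 0.048]))
```

```bash
python3 - <<'E'
from h import *
a=cv2.imread("pics/w12.png"); p=cams.camera_params("wrist"); e=env.state()["ee_pos"]
for d in(0,.019,.04): u,v=proj(p,e+[0,0,d]); print(u,v); cv2.circle(a,(int(u),int(v)),2,(0,0,255),-1)
d=cv2.resize(a[60:340,130:430],None,fx=2,fy=2,interpolation=2)
cv2.imwrite("pics/c5.png",np.clip(d*1.4,0,255).astype(np.uint8))
E
```

```text
282.0622671904523 238.89095203557622
282.0474794766935 252.3268013136814
282.0268790740007 271.04395463185324
```

View pics/c5.png

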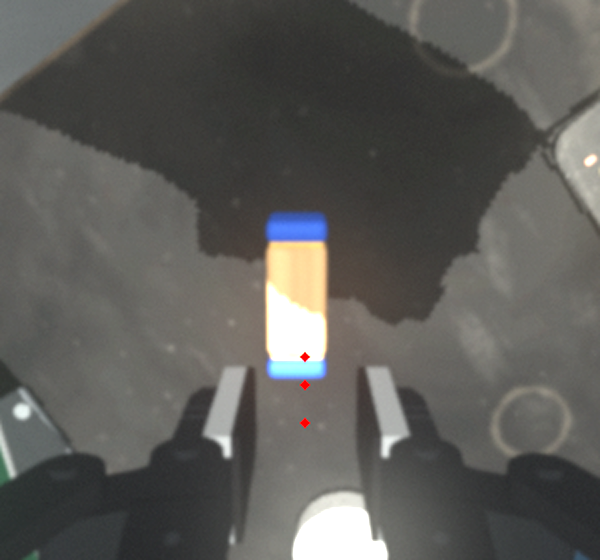

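```bash
python3 -m inch '[[[0,0,0.03,0,50],[0,0,0,0,45],[0,0,-0.05,0,45],[0,0,-0.09,0,45],[0,0,-0.12,0,45],[0,0,-0.12,0,45]]]' && for i in 1; do python3 -m inch '[[[0,0,-0.004,0,45],[0,0,-0.008,0,45],[0,0,-0.008,0,45]]]' | sed -n '2p;4p'; python3 -m inch '[[[0,0,-0.003,0,45],[0,0,-0.006,0,45],[0,0,-0.006,0,45]]]'| sed -n '2p;4p'; python3 -m inch '[[[0,0,-0.003,0,45],[0,0,-0.006,0,45],[0,0,-0.006,0,45]]]'| sed -n '2p;4p'; done; python3 - <<'E'
from h import *
st()
E
```

```text
time: 15.65
ee_pos: [0.4262, 0.2038, 0.0]
tcp_rot: [0.0, 0.298, 0.954, -0.003]
ft_force: [-0.1, -0.3, 0.1]
grip_width: 0.039
ee_pos: [0.4269, 0.2041, -0.0072]
ft_force: [-0.3, 0.7, -0.3]
ee_pos: [0.4269, 0.2042, -0.0132]
ft_force: [0.6, -0.0, -0.8]
ee_pos: [0.4266, 0.204, -0.0196]
ft_force: [-0.3, -0.0, 0.1]
t16.55 tcp [ 0.4266  0.204  -0.0196] jaw dir deg 55.3 F [-0.27 -0.05  0.07] M [ 0.029 -0.002 -0.022] w 0.0386 j6 1.05
```

```bash
for i in 1; do python3 -m inch '[[[0,0,-0.003,0,45],[0,0,-0.003,0,45]]]' | sed -n '2p;4p'; python3 -m inch '[[[0,0,-0.003,0,45],[0,0,-0.003,0,45]]]' | sed -n '2p;4p'; python3 -m inch '[[[0,0,-0.003,0,45],[0,0,-0.003,0,45]]]' | sed -n '2p;4p'; done; python3 - <<'E'
from h import *
st(); im,p=grab("wrist","w13"); [print(b) for b in bars(im,p)]
E
```

```text
ee_pos: [0.4263, 0.2039, -0.023]
ft_force: [-0.1, -0.5, 0.2]
ee_pos: [0.4261, 0.2038, -0.0264]
ft_force: [-0.2, 0.8, 0.1]
ee_pos: [0.4258, 0.2037, -0.0298]
ft_force: [0.8, -0.3, 0.7]
t17.15 tcp [ 0.4258  0.2037 -0.0298] jaw dir deg 55.3 F [ 0.84 -0.26  0.7 ] M [ 0.038 -0.073 -0.045] w 0.0386 j6 1.05
(array([0.4377, 0.1963]), np.float64(147.8), array([0.045, 0.078]))
```

```bash
python3 -m inch '[[[0,0,0.002,0,34],[0,0,0.002,0,30],[0,0,0.002,0,28],[0,0,0.002,0,28],[0,0,0.002,0,28]]]' 40; python3 -m inch '[[[0,0,0.03,0,28],[0,0,0.06,0,28],[0,0,0.1,0,28],[0,0,0.12,0,28],[0,0,0.12,0,28],[0,0,0.12,0,28],[0,0,0.12,0,28]]]'; python3 - <<'E'
from h import *
print(mom(4));st(); im,p=grab("wrist","w14"); e=env.state()["ee_pos"];[print(b) for b in bars(im,p,e[2]+.03)]
E
```

```text
time: 17.7
ee_pos: [0.4258, 0.2036, -0.0272]
tcp_rot: [0.0, 0.298, 0.954, -0.003]
ft_force: [-1.7, -1.7, 5.4]
grip_width: 0.0252
time: 18.4
ee_pos: [0.4248, 0.2031, 0.0913]
tcp_rot: [-0.001, 0.298, 0.954, -0.004]
ft_force: [-0.0, -1.1, -3.4]
grip_width: 0.0254
(array([ 0.229,  0.194, -3.356]), array([ 0.0548,  0.0921, -0.0298]), array([0.0179, 0.0092, 0.0304]))
t18.60 tcp [0.4253 0.2033 0.0918] jaw dir deg 55.3 F [ 0.78  0.6  -3.55] M [ 0.025  0.078 -0.015] w 0.0248 j6 1.05
(array([0.4385, 0.1949]), np.float64(143.2), array([0.029, 0.076]))
```

```bash
python3 -m inch '[[[0,0,-0.05,0,28],[0,0,-0.09,0,28],[0,0,-0.115,0,28],[0,0,-0.1185,0,28],[0,0,-0.1185,0,28],[0,0,-0.1185,0,50],[0,0,-0.1185,0,50]]]' && python3 -m inch '[[[0.004,-0.003,0.008,0,50],[0.0122,-0.0085,0.0125,0,50],[0.0122,-0.0085,0.0125,0,45],[0.0122,-0.0085,0.0125,0,32],[0.0122,-0.0085,0.0125,0,28],[0.0122,-0.0085,0.0125,0,28],[0.0122,-0.0085,0.0125,0,28]]]' 30; python3 -m inch '[[[0,0,0.04,0,28],[0,0,0.08,0,28],[0,0,0.12,0,28],[0,0,0.16,0,28],[0,0,0.20,0,28],[0,0,0.24,0,28],[0,0,0.26,0,28],[0,0,0.26,0,28]]]'; python3 - <<'E'
from h import *
print(mom(3));st(); im,p=grab("wrist","w15"); e=env.state()["ee_pos"];[print(b) for b in bars(im,p,e[2]+.03)]
E
```

```text
time: 19.35
ee_pos: [0.426, 0.2037, -0.0262]
tcp_rot: [-0.0, 0.298, 0.954, -0.003]
ft_force: [0.1, -0.3, 0.1]
grip_width: 0.0428
time: 20.05
ee_pos: [0.4385, 0.1948, -0.0133]
tcp_rot: [0.001, 0.299, 0.954, -0.003]
ft_force: [1.1, -3.2, 7.2]
grip_width: 0.0253
time: 20.85
ee_pos: [0.4395, 0.1953, 0.2488]
tcp_rot: [0.002, 0.299, 0.954, -0.002]
ft_force: [0.4, 0.2, -3.5]
grip_width: 0.0249
(array([-0.095,  0.053, -3.813]), array([ 0.0173,  0.043 , -0.0064]), array([0.0242, 0.0267, 0.0371]))
t21.00 tcp [0.4377 0.1945 0.2449] jaw dir deg 55.3 F [-0.19 -0.27 -4.22] M [-0.016  0.066 -0.057] w 0.0251 j6 1.03
(array([0.438 , 0.1952]), np.float64(146.7), array([0.027, 0.081]))
(array([0.4062, 0.0378]), np.float64(133.2), array([0.011, 0.013]))
```

```bash
python3 -m inch '[[[0.02,0,0.01,8.5,28],[0.04,-0.01,0.01,17,28],[0.06,-0.03,0.01,25.5,28],[0.08,-0.05,0.01,34,28],[0.1,-0.07,0.01,42.5,28],[0.12,-0.09,0.01,51,28],[0.14,-0.11,0.01,59.5,28],[0.16,-0.13,0.01,68,28]]]' && python3 -m inch '[[[0.01,-0.01,0,8.5,28],[0.02,-0.02,0,17,28],[0.03,-0.03,0,25.5,28],[0.04,-0.04,0,34,28],[0.05,-0.05,0,42.5,28],[0.06,-0.055,0,51,28],[0.063,-0.056,0,59.5,28],[0.063,-0.056,0,68,28]]]' && python3 -m inch '[[[0,0,0,8.5,28],[0,0,0,17,28],[0,0,0,25.5,28],[0,0,0,34,28],[0,0,0,42.5,28],[0,0,0,51,28],[0,0,0,59.5,28],[0,0,0,68,28]]]'; python3 - <<'E'
from h import *
s=st(); im,p=grab("wrist","w16"); e=env.state()["ee_pos"];[print(b) for b in bars(im,p,e[2]+.03)]
E
```

```text
time: 21.85
ee_pos: [0.5976, 0.0634, 0.2526]
tcp_rot: [0.0, -0.289, 0.957, -0.004]
ft_force: [-0.2, 0.5, -2.4]
grip_width: 0.025
time: 22.65
ee_pos: [0.6604, 0.007, 0.2498]
tcp_rot: [-0.001, 0.777, -0.63, 0.001]
ft_force: [0.9, 0.4, -3.7]
grip_width: 0.0248
time: 23.45
ee_pos: [0.6598, 0.007, 0.2475]
tcp_rot: [-0.001, 0.996, -0.085, -0.001]
ft_force: [0.7, -0.5, -3.4]
grip_width: 0.0249
t23.45 tcp [0.6598 0.007  0.2475] jaw dir deg -99.7 F [ 0.66 -0.51 -3.42] M [-0.049 -0.074 -0.023] w 0.0249 j6 -2.96
(array([ 0.6791, -0.0758]), np.float64(126.2), array([0.015, 0.027]))
(array([ 0.6735, -0.1182]), np.float64(49.9), array([0.012, 0.019]))
(array([0.6582, 0.0078]), np.float64(171.7), array([0.027, 0.08 ]))
(array([ 0.626 , -0.1189]), np.float64(52.0), array([0.011, 0.021]))
```

```bash
python3 -m inch '[[[0,0,0,5,28],[0,0,0,5,28],[0,0,0,5,28]]]'; cat >> h.py <<'E'
def feeder(im,p,xs=(.42,.45,.48,.51,.54,.57)):
    """centre line y of the tube at given x, from green mask rays onto the cover plane"""
    m=cv2.inRange(cv2.cvtColor(im,cv2.COLOR_BGR2HSV),(60,70,20),(95,255,255)); out=[]
    for x in xs:
        z=.161+(x-.616)*.5774+.021*1.155
        ys=np.arange(-.04,.08,.0005); on=[]
        for y in ys:
            u,v=np.round(proj(p,(x,y,z))).astype(int)
            if 0<=u<560 and 0<=v<420 and m[v,u]: on.append(y)
        if len(on)>10: out.append((x,on[0],on[-1],(on[0]+on[-1])/2))
    o=np.array(out); k=np.polyfit(o[:,0],o[:,3],1); print(o.round(4)); print("yaw",np.degrees(np.arctan(k[0])).round(2),"y@.616 %.4f y@.661 %.4f"%(np.polyval(k,.616),np.polyval(k,.661)))
E
python3 - <<'E'
from h import *
s=st(); im,p=grab("wrist","w17"); feeder(im,p); im,p=grab("top","t17"); feeder(im,p)
E
```

```text
time: 23.8
ee_pos: [0.6595, 0.0069, 0.2464]
tcp_rot: [-0.001, 0.999, -0.039, -0.002]
ft_force: [-0.7, -1.0, -3.3]
grip_width: 0.0248
t23.80 tcp [0.6595 0.0069 0.2464] jaw dir deg -94.5 F [-0.67 -0.99 -3.32] M [ 0.059 -0.081  0.002] w 0.0248 j6 -3.05
[[0.48   0.002  0.039  0.0205]]
yaw 1.22 y@.616 0.0234 y@.661 0.0244h.py:63: RankWarning: Polyfit may be poorly conditioned
  o=np.array(out); k=np.polyfit(o[:,0],o[:,3],1); print(o.round(4)); print("yaw",np.degrees(np.arctan(k[0])).round(2),"y@.616 %.4f y@.661 %.4f"%(np.polyval(k,.616),np.polyval(k,.661)))
Traceback (most recent call last):
  File "h.py", line 63, in feeder
    o=np.array(out); k=np.polyfit(o[:,0],o[:,3],1); print(o.round(4)); print("yaw",np.degrees(np.arctan(k[0])).round(2),"y@.616 %.4f y@.661 %.4f"%(np.polyval(k,.616),np.polyval(k,.661)))
                                  ~^^^^^
IndexError: too many indices for array: array is 1-dimensional, but 2 were indexed
```

```bash
python3 - <<'E'
from h import *
p=cams.camera_params("top"); feeder(cv2.imread("pics/top0.png"),p)
im=cv2.imread("pics/w17.png"); p=cams.camera_params("wrist"); a=im.copy()
for x in(.68,.69,.70):
    z=.161+(x-.616)*.5774-.0069; print([proj(p,(x,y,z)).round(0) for y in(-.015,.005,.025)])
    v=int(proj(p,(x,.005,z))[1]); print(x,im[v,200:370:6].tolist() if x==.69 else '')
E
```

```text
[[ 0.42    0.008   0.0485  0.0283]
 [ 0.45    0.0035  0.046   0.0248]
 [ 0.48    0.0045  0.044   0.0243]
 [ 0.51    0.      0.0415  0.0208]
 [ 0.54   -0.0015  0.037   0.0178]
 [ 0.57   -0.0055  0.035   0.0148]]
yaw -5.01 y@.616 0.0111 y@.661 0.0072
[array([312., 180.]), array([285., 182.]), array([257., 184.])]
0.68 
[array([312., 167.]), array([283., 169.]), array([255., 172.])]
0.69 [[46, 49, 50], [42, 46, 46], [41, 45, 44], [40, 43, 43], [38, 40, 41], [40, 41, 41], [40, 40, 39], [40, 42, 42], [43, 43, 42], [72, 91, 59], [145, 149, 142], [166, 168, 165], [166, 170, 166], [165, 167, 165], [168, 171, 167], [169, 171, 168], [163, 166, 163], [239, 241, 239], [130, 167, 101], [67, 70, 68], [64, 65, 65], [64, 67, 65], [66, 68, 67], [66, 69, 69], [69, 71, 72], [58, 61, 61], [54, 56, 57], [52, 53, 54], [52, 54, 55]]
[array([312., 154.]), array([282., 156.]), array([253., 158.])]
0.7
```

```bash
python3 -m inch '[[[0.0015,0.001,-0.02,0,28],[0.0015,0.001,-0.04,0,28],[0.0015,0.001,-0.06,0,28],[0.0015,0.001,-0.064,0,28],[0.0015,0.001,-0.064,0,28]]]' 20 && python3 -m inch '[[[0,0,-0.004,0,28],[0,0,-0.008,0,28],[0,0,-0.008,0,28]]]' && python3 -m inch '[[[0,0,-0.004,0,28],[0,0,-0.008,0,28],[0,0,-0.008,0,28]]]'; python3 - <<'E'
from h import *
s=st(); im,p=grab("wrist","w18")
E
```

```text
time: 24.4
ee_pos: [0.6606, 0.0079, 0.183]
tcp_rot: [-0.001, 0.999, -0.039, -0.002]
ft_force: [0.3, -0.5, -2.2]
grip_width: 0.0247
time: 24.7
ee_pos: [0.6597, 0.008, 0.1763]
tcp_rot: [-0.001, 0.999, -0.039, -0.002]
ft_force: [-8.2, 0.3, 4.9]
grip_width: 0.0251
time: 25.0
ee_pos: [0.6587, 0.0081, 0.1696]
tcp_rot: [-0.001, 0.999, -0.04, -0.002]
ft_force: [-8.1, 0.0, 3.8]
grip_width: 0.0246
t25.00 tcp [0.6587 0.0081 0.1696] jaw dir deg -94.5 F [-8.14  0.05  3.78] M [ 0.036  1.502 -0.031] w 0.0246 j6 -3.05
```

```bash
python3 -m inch '[[[0,0,-0.004,0,28],[0,0,-0.008,0,28],[0,0,-0.008,0,28]]]' && python3 -m inch '[[[0,0,0,0,34],[0,0,0,0,40],[0,0,0,0,45],[0,0,0,0,45]]]'; python3 -m inch '[[[0,0,0.03,0,60],[0,0,0.07,0,60],[0,0,0.1,0,60],[0,0,0.1,0,60]]]'; python3 - <<'E'
from h import *
s=st(); a,p=grab("wrist"); b,q=grab("scene")
W=np.zeros((420,800,3),np.uint8)
d=cv2.resize(a[60:330,180:390],None,fx=1.5,fy=1.5,interpolation=2); W[:d.shape[0],:d.shape[1]]=d
e=cv2.resize(b[140:285,190:345],None,fx=2.8,fy=2.8,interpolation=2);W[:e.shape[0],330:330+e.shape[1]]=e
cv2.imwrite("pics/c6.png",np.clip(W*1.3,0,255).astype(np.uint8))
E
```

```text
time: 25.35
ee_pos: [0.6581, 0.0082, 0.1634]
tcp_rot: [-0.001, 0.999, -0.04, -0.002]
ft_force: [-8.2, 0.5, 5.2]
grip_width: 0.0246
time: 25.75
ee_pos: [0.6585, 0.0082, 0.1636]
tcp_rot: [-0.002, 0.999, -0.04, -0.002]
ft_force: [1.6, 0.3, -0.4]
grip_width: 0.0385
time: 26.15
ee_pos: [0.6602, 0.0082, 0.2682]
tcp_rot: [-0.002, 0.999, -0.04, 0.002]
ft_force: [0.1, 0.1, -1.0]
grip_width: 0.0515
t26.15 tcp [0.6602 0.0082 0.2682] jaw dir deg -94.6 F [ 0.12  0.09 -0.99] M [-0.002 -0.083  0.001] w 0.0515 j6 -3.05
```

View pics/c6.png

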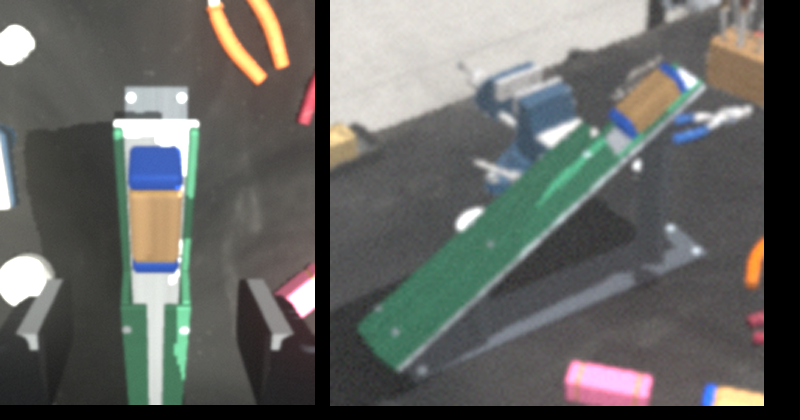

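```bash
python3 -m inch '[[[0.03,-0.002,0.01,0,0],[0.058,-0.0047,0.01,0,0],[0.058,-0.0047,-0.02,0,0],[0.058,-0.0047,-0.05,0,0],[0.058,-0.0047,-0.066,0,0],[0.058,-0.0047,-0.066,0,0]]]' 30 && python3 -m inch '[[[-0.01,0.0008,-0.0058,0,0],[-0.02,0.0017,-0.0115,0,0],[-0.03,0.0025,-0.0173,0,0],[-0.04,0.0033,-0.0231,0,0],[-0.04,0.0033,-0.0231,0,0]]]'; python3 - <<'E'
from h import *
s=st(); a,p=grab("wrist","w20");[print(b) for b in bars(a,p,.2)]
E
```

```text
time: 26.85
ee_pos: [0.715, 0.0035, 0.1933]
tcp_rot: [-0.001, 0.999, -0.04, -0.005]
ft_force: [0.3, -0.8, -0.5]
grip_width: -0.0003
time: 27.35
ee_pos: [0.6739, 0.0069, 0.1703]
tcp_rot: [-0.001, 0.999, -0.04, -0.005]
ft_force: [0.6, -0.0, -0.2]
grip_width: 0.0001
t27.35 tcp [0.6739 0.0069 0.1703] jaw dir deg -94.6 F [ 0.6  -0.04 -0.16] M [-0.012 -0.05  -0.018] w 0.0001 j6 -3.05
(array([ 0.6776, -0.0893]), np.float64(126.0), array([0.02 , 0.033]))
(array([0.6261, 0.0115]), np.float64(175.7), array([0.007, 0.014]))
```

```bash
python3 -m inch '[[[-0.01,0.0008,-0.0058,0,0],[-0.02,0.0017,-0.0115,0,0],[-0.03,0.0025,-0.0173,0,0],[-0.04,0.0033,-0.0231,0,0],[-0.045,0.0038,-0.026,0,0],[-0.045,0.0038,-0.026,0,0]]]'; python3 - <<'E'
from h import *
st()
E
python3 -m inch '[[[0.005,0,0.03,0,0],[0.005,0,0.08,0,20],[0,-0.02,0.12,-8,60],[0,-0.06,0.13,-16,100],[-0.01,-0.1,0.13,-24,100],[-0.02,-0.14,0.13,-30,100],[-0.03,-0.18,0.13,-30,100],[-0.03,-0.21,0.13,-30,100]]]'; python3 - <<'E'
from h import *
s=st(); a,p=grab("wrist","w21");[print(b) for b in bars(a,p,.013)]
b,q=grab("top","t21"); [print(x) for x in bars(b,q,.013,100)]
h=cv2.cvtColor(b,cv2.COLOR_BGR2HSV); m=cv2.inRange(h,(8,60,60),(24,215,255))|cv2.inRange(h,(105,110,50),(128,255,255))
ys,xs=np.nonzero(m[140:300,250:300]); print("wood/blue in feeder rows",np.unique(ys+140))
c=cv2.resize(b[140:295,245:305],None,fx=3.8,fy=3.8,interpolation=2); cv2.imwrite("pics/t21c.png",c)
E
```

```text
time: 28.0
ee_pos: [0.6298, 0.0106, 0.145]
tcp_rot: [-0.001, 0.999, -0.04, -0.005]
ft_force: [0.5, 0.6, -0.1]
grip_width: -0.0001
t28.00 tcp [0.6298 0.0106 0.145 ] jaw dir deg -94.6 F [ 0.5   0.63 -0.15] M [-0.028  0.038  0.029] w -0.0001 j6 -3.05
time: 28.8
ee_pos: [0.5993, -0.202, 0.2761]
tcp_rot: [-0.002, 0.955, -0.298, -0.004]
ft_force: [1.0, -0.9, 0.6]
grip_width: 0.0855
t28.80 tcp [ 0.5993 -0.202   0.2761] jaw dir deg -124.7 F [ 1.   -0.85  0.55] M [-0.006 -0.011 -0.023] w 0.0855 j6 -2.86
(array([ 0.5663, -0.3415]), np.float64(50.6), array([0.031, 0.078]))
(array([ 0.5948, -0.204 ]), np.float64(126.7), array([0.03 , 0.075]))
(array([ 0.4331, -0.3437]), np.float64(51.7), array([0.035, 0.082]))
(array([0.6125, 0.0174]), np.float64(167.8), array([0.025, 0.08 ]))
(array([ 0.597, -0.207]), np.float64(125.1), array([0.031, 0.078]))
wood/blue in feeder rows [142 143 144 145 146 147 148 149 150 151 152 153 154 155 187 188 189 190
 191 193 194 195 196 197 198 199 200 201 202 203 204 205 206 207 208 209
 210 212 213 214]
```

```bash
python3 - <<'E'
from h import *
q=cams.camera_params("top"); b=cv2.imread("pics/t21.png")
for s in(150,170,190,210,230,250,266,285,302,338):
    d=(s-266)/1000; X=np.array([.616+d*.866,.0113-.084*d*.866,.161+d*.5]); print(s,proj(q,X).round(1),proj(q,X+[-.0105,0,.018]).round(1))
h=cv2.cvtColor(b,cv2.COLOR_BGR2HSV)
for v in range(180,222,3): print(v,[tuple(int(k) for k in h[v,u]) for u in range(264,286,2)])
E
```

```text
150 [270.1 230.4] [269.9 233.8]
170 [270.8 223.6] [270.7 226.9]
190 [271.5 216.7] [271.4 219.8]
210 [272.2 209.7] [272.1 212.7]
230 [273.  202.6] [272.9 205.5]
250 [273.7 195.4] [273.6 198.2]
266 [274.3 189.5] [274.3 192.3]
285 [275.1 182.5] [275.  185.2]
302 [275.7 176.2] [275.7 178.8]
338 [277.2 162.5] [277.1 164.9]
180 [(72, 20, 65), (135, 17, 59), (78, 100, 130), (96, 6, 215), (105, 4, 234), (98, 4, 233), (102, 5, 235), (90, 4, 231), (108, 5, 232), (77, 26, 189), (80, 40, 128)]
183 [(15, 8, 65), (64, 32, 64), (77, 77, 143), (102, 6, 222), (105, 4, 235), (90, 3, 233), (98, 4, 233), (102, 6, 231), (105, 4, 228), (76, 44, 167), (88, 24, 125)]
186 [(53, 15, 68), (79, 46, 77), (74, 55, 166), (109, 29, 196), (110, 80, 184), (111, 43, 197), (112, 32, 202), (113, 15, 209), (105, 9, 224), (77, 64, 159), (90, 16, 127)]
189 [(120, 9, 54), (73, 46, 89), (77, 58, 158), (111, 107, 209), (108, 184, 217), (108, 177, 212), (109, 182, 206), (109, 177, 205), (106, 22, 193), (76, 62, 149), (103, 14, 130)]
192 [(150, 10, 53), (75, 91, 126), (73, 52, 158), (28, 40, 159), (11, 34, 167), (150, 30, 161),
[... 921 characters left out ...]
 4, 72)]
210 [(76, 93, 118), (76, 96, 164), (76, 98, 162), (56, 34, 149), (15, 81, 204), (24, 63, 170), (77, 106, 159), (76, 104, 160), (78, 65, 142), (109, 15, 133), (105, 12, 83)]
213 [(77, 101, 149), (76, 99, 157), (75, 95, 161), (102, 141, 176), (110, 175, 216), (99, 127, 186), (75, 105, 158), (75, 96, 162), (77, 57, 143), (105, 22, 117), (75, 7, 76)]
216 [(76, 95, 148), (77, 101, 159), (76, 102, 163), (80, 11, 206), (105, 3, 185), (74, 62, 152), (76, 102, 160), (77, 103, 159), (79, 48, 149), (102, 23, 112), (90, 3, 74)]
219 [(74, 95, 145), (77, 97, 157), (75, 92, 158), (90, 7, 224), (120, 3, 203), (75, 79, 152), (76, 93, 161), (75, 101, 156), (84, 28, 137), (100, 15, 103), (38, 13, 77)]
```

View pics/t21c.png

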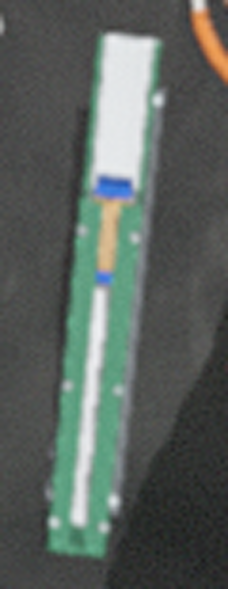

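```bash
python3 -m inch '[[[-0.0085,0.0036,-0.03,-8,60],[-0.0085,0.0036,-0.07,-16,60],[-0.0085,0.0036,-0.12,-19,60],[-0.0085,0.0036,-0.17,-19,60],[-0.0085,0.0036,-0.21,-19,60],[-0.0085,0.0036,-0.21,-19,60],[-0.0085,0.0036,-0.21,-19,60]]]'; python3 - <<'E'
from h import *
s=st(); a,p=grab("wrist","w22")
for c,g,L in bars(a,p): print(c,g,L)
E
```

```text
time: 29.6
ee_pos: [0.5921, -0.1995, 0.066]
tcp_rot: [-0.003, 0.892, -0.452, -0.003]
ft_force: [-0.7, 0.6, 0.6]
grip_width: 0.0509
t29.60 tcp [ 0.5921 -0.1995  0.066 ] jaw dir deg -143.8 F [-0.73  0.57  0.56] M [-0.038 -0.045  0.032] w 0.0509 j6 -2.53
[ 0.5619 -0.3402] 49.2 [0.054 0.083]
[ 0.5947 -0.2027] 127.2 [0.028 0.077]
```

```bash
python3 - <<'E'
from h import *
print(mom(6))
E
python3 -m inch '[[[-0.002,0.003,-0.04,0.7,60],[-0.002,0.003,-0.07,0.7,55],[-0.002,0.003,-0.0805,0.7,50],[-0.002,0.003,-0.0805,0.7,40],[-0.002,0.003,-0.0805,0.7,32],[-0.002,0.003,-0.0805,0.7,28],[-0.002,0.003,-0.0805,0.7,28],[-0.002,0.003,-0.0805,0.7,28]]]' 30; python3 -m inch '[[[0,0,0.03,0,28],[0,0,0.07,0,28],[0,0,0.11,0,28],[0,0,0.15,0,28],[0,0,0.19,0,28],[0,0,0.23,0,28],[0,0,0.27,0,28],[0,0,0.27,0,28]]]'; python3 - <<'E'
from h import *
print(mom(8));st(); im,p=grab("wrist","w23"); e=env.state()["ee_pos"];[print(b) for b in bars(im,p,e[2]+.03)]
E
```

```text
(array([ 0.082, -0.19 ,  0.513]), array([-0.0153,  0.0056, -0.0037]), array([0.0389, 0.0323, 0.028 ]))
time: 30.75
ee_pos: [0.5913, -0.1975, -0.0123]
tcp_rot: [-0.003, 0.894, -0.447, -0.001]
ft_force: [0.2, -0.9, 6.8]
grip_width: 0.025
time: 31.55
ee_pos: [0.5932, -0.1981, 0.2638]
tcp_rot: [-0.004, 0.894, -0.447, 0.004]
ft_force: [1.0, -0.1, -1.7]
grip_width: 0.0252
(array([ 0.05 ,  0.289, -3.001]), array([-0.0083, -0.0119,  0.0008]), array([0.0214, 0.0189, 0.0313]))
t31.95 tcp [ 0.5908 -0.1973  0.2564] jaw dir deg -143.1 F [ 0.3   0.4  -2.76] M [ 0.033 -0.002 -0.021] w 0.0250 j6 -2.54
(array([ 0.608, -0.282]), np.float64(50.2), array([0.011, 0.027]))
(array([ 0.562 , -0.2828]), np.float64(51.2), array([0.012, 0.028]))
(array([ 0.5753, -0.2189]), np.float64(134.2), array([0.074, 0.079]))
```

```bash
python3 -m inch '[[[0.01,0.03,0.005,8,28],[0.02,0.07,0.005,16,28],[0.03,0.11,0.005,24,28],[0.045,0.15,0.005,32,28],[0.06,0.19,0.005,40,28],[0.064,0.206,0.005,48.4,28],[0.064,0.206,0,48.4,28],[0.064,0.206,0,48.4,28]]]'; python3 - <<'E'
from h import *
print(mom(8));s=st(); im,p=grab("wrist","w24")
for b in bars(im,p,s["ee_pos"][2]+.03): print(b)
E
```

```text
time: 32.8
ee_pos: [0.6546, 0.0089, 0.2554]
tcp_rot: [-0.002, 0.999, -0.042, -0.004]
ft_force: [0.1, 0.0, -2.9]
grip_width: 0.025
(array([ 0.272,  0.045, -2.422]), array([-0.0235, -0.0335,  0.0021]), array([0.0214, 0.0266, 0.0361]))
t33.20 tcp [0.6549 0.0079 0.257 ] jaw dir deg -94.8 F [-0.21  0.32 -2.55] M [-0.009 -0.029 -0.019] w 0.0246 j6 -3.05
(array([0.6624, 0.0077]), np.float64(177.5), array([0.027, 0.078]))
(array([ 0.67 , -0.114]), np.float64(52.9), array([0.012, 0.025]))
(array([ 0.6218, -0.1169]), np.float64(55.3), array([0.011, 0.033]))
```

```bash
python3 -m inch '[[[0,0.0005,-0.03,0,28],[0,0.0005,-0.06,0,28],[0,0.0005,-0.068,0,28],[0,0.0005,-0.074,0,28],[0,0.0005,-0.08,0,28],[0,0.0005,-0.08,0,28]]]' 20 && python3 -m inch '[[[0,0,-0.005,0,28],[0,0,-0.01,0,28],[0,0,-0.015,0,28],[0,0,-0.015,0,28]]]'; python3 - <<'E'
from h import *
st()
E
```

```text
time: 33.85
ee_pos: [0.653, 0.0086, 0.1781]
tcp_rot: [-0.002, 0.999, -0.042, -0.004]
ft_force: [-10.0, -0.1, 5.3]
grip_width: 0.0246
time: 34.25
ee_pos: [0.6516, 0.0086, 0.1645]
tcp_rot: [-0.002, 0.999, -0.042, -0.005]
ft_force: [-8.7, 0.4, 3.2]
grip_width: 0.0248
t34.25 tcp [0.6516 0.0086 0.1645] jaw dir deg -94.8 F [-8.73  0.41  3.15] M [0.06  1.499 0.009] w 0.0248 j6 -3.05
```

```bash
python3 -m inch '[[[0,0,-0.004,0,28],[0,0,-0.004,0,28],[0,0,-0.004,0,34],[0,0,-0.004,0,40],[0,0,-0.004,0,45],[0,0,0.02,0,55],[0,0,0.06,0,55],[0,0,0.08,0,40]]]'; python3 -m inch '[[[0.03,-0.0025,0,0,0],[0.064,-0.0053,0,0,0],[0.064,-0.0053,-0.02,0,0],[0.064,-0.0053,-0.04,0,0],[0.064,-0.0053,-0.044,0,0],[0.064,-0.0053,-0.044,0,0]]]' 30; python3 - <<'E'
from h import *
s=st(); a,p=grab("wrist","w25")
E
```

```text
time: 35.05
ee_pos: [0.6524, 0.0086, 0.2476]
tcp_rot: [-0.002, 0.999, -0.042, -0.003]
ft_force: [0.3, -0.2, -0.1]
grip_width: 0.035
time: 35.65
ee_pos: [0.7159, 0.0033, 0.2032]
tcp_rot: [-0.002, 0.999, -0.042, -0.004]
ft_force: [0.0, 0.2, 0.7]
grip_width: 0.0001
t35.65 tcp [0.7159 0.0033 0.2032] jaw dir deg -94.8 F [0.03 0.16 0.72] M [ 0.025  0.011 -0.04 ] w 0.0001 j6 -3.06
```

```bash
python3 -m inch '[[[0,0,-0.009,0,0],[-0.01,0.0008,-0.0148,0,0],[-0.02,0.0017,-0.0205,0,0],[-0.03,0.0025,-0.0263,0,0],[-0.04,0.0033,-0.0321,0,0],[-0.05,0.0042,-0.0379,0,0],[-0.05,0.0042,-0.0379,0,0]]]' && python3 -m inch '[[[-0.01,0.0008,-0.0058,0,0],[-0.02,0.0017,-0.0115,0,0],[-0.03,0.0025,-0.0173,0,0],[-0.039,0.0033,-0.0225,0,0],[-0.039,0.0033,-0.0225,0,0]]]';  cat >> h.py <<'E'
def slot(im,q):
    """colour code along slot (w wood, b blue, . white/grey) from s=0 to 370"""
    h=cv2.cvtColor(im,cv2.COLOR_BGR2HSV); o=""
    for s in range(0,372,4):
        d=(s-266)/1000; X=np.array([.616+d*.866,.0113-.084*d*.866,.161+d*.5])+[-.0065,0,.0113]
        u,v=proj(q,X); c="."
        for du in(-2,-1,0,1):
            H,S,V=(int(k) for k in h[int(round(v)),int(round(u+du))])
            if 100<H<125 and S>110: c="b";break
            if 8<H<25 and S>55 and V>100: c="w"
        o+=c
    print("s=0..370/4:",o,"blue at",[4*i for i,k in enumerate(o) if k=="b"],"wood",[4*i for i,k in enumerate(o) if k=="w"])
E
python3 -m inch '[[[0.005,0,0.03,0,0],[0.005,0,0.08,0,20],[0,-0.02,0.12,0,60],[-0.01,-0.06,0.13,0,60],[-0.02,-0.11,0.13,0,60],[-0.03,-0.16,0.13,0,60],[-0.04,-0.21,0.13,0,60],[-0.05,-0.26,0.13,0,60]]]'; python3 - <<'E'
from h import *
st(); b,q=grab("top","t26"); slot(b,q); slot(cv2.imread("pics/t21.png"),q)
for x in bars(b,q,.013,100):print(x)
a,p=grab("wrist","w26")
for x in bars(a,p):print(x)
E
```

```text
time: 36.4
ee_pos: [0.6652, 0.0076, 0.1669]
tcp_rot: [-0.002, 0.999, -0.042, -0.003]
ft_force: [0.6, -0.6, 0.6]
grip_width: -0.0003
time: 36.9
ee_pos: [0.6258, 0.011, 0.1447]
tcp_rot: [-0.002, 0.999, -0.042, -0.003]
ft_force: [-0.7, -0.0, 0.2]
grip_width: -0.0
time: 37.7
ee_pos: [0.6001, -0.1092, 0.2745]
tcp_rot: [0.016, 0.997, -0.081, -0.005]
ft_force: [0.4, 0.8, 0.8]
grip_width: 0.0513
t37.70 tcp [ 0.6001 -0.1092  0.2745] jaw dir deg -99.3 F [0.41 0.78 0.83] M [ 0.012 -0.059  0.003] w 0.0513 j6 -3.14
s=0..370/4: ...............................bb.wwwwwwwwwwwwwbbbb.wwwwwwwwwwwwwbbb......................... blue at [124, 128, 188, 192, 196, 200, 260, 264, 268] wood [136, 140, 144, 148, 152, 156, 160, 164, 168, 172, 176, 180, 184, 208, 212, 216, 220, 224, 228, 232, 236, 240, 244, 248, 252, 256]
s=0..370/4: ...................................................bb.wwwwwwwwwwww.bbb....................... blue at [204, 208, 268, 272, 276] wood [216, 220, 224, 228, 232, 236, 240, 244, 248, 252, 256, 260]
(array([0.5677, 0.0136]), np.float64(178.9), array([0.024, 0.15 ]))
(array([ 0.5641, -0.3494]), np.float64(45.5), array([0.034, 0.061]))
(array([ 0.4343, -0.3474]), np.float64(54.2), array([0.034, 0.072]))
(array([ 0.5669, -0.3422]), np.float64(51.0), array([0.032, 0.084]))
(array([0.5235, 0.0863]), np.float64(176.5), array([0.051, 0.144]))
(array([ 0.4331, -0.3442]), np.float64(52.3), array([0.031, 0.089]))
```

```bash
python3 -m inch '[[[0,0,0,-8.5,60],[0,-0.01,0,-17,60],[-0.01,-0.03,0,-25.5,60],[-0.015,-0.06,0,-34,60],[-0.02,-0.09,0,-42.5,60],[-0.025,-0.12,0,-51,60],[-0.03,-0.15,0,-59.5,60],[-0.035,-0.18,0,-68,60]]]' && python3 -m inch '[[[0,-0.02,-0.03,-8.5,60],[0,-0.04,-0.06,-17,60],[0,-0.053,-0.1,-25.5,60],[0,-0.053,-0.14,-34,60],[0,-0.053,-0.17,-42.5,60],[0,-0.053,-0.195,-51,60],[0,-0.053,-0.205,-51.7,60],[0,-0.053,-0.205,-51.7,60]]]'; python3 - <<'E'
from h import *
s=st(); a,p=grab("wrist","w27")
for x in bars(a,p):print(x)
print(mom(4))
E
```

```text
time: 38.6
ee_pos: [0.5655, -0.2888, 0.2741]
tcp_rot: [0.01, 0.78, -0.626, -0.014]
ft_force: [1.3, 0.1, -0.1]
grip_width: 0.0516
time: 39.4
ee_pos: [0.5652, -0.3407, 0.0677]
tcp_rot: [-0.004, -0.431, 0.902, 0.018]
ft_force: [-0.9, -0.5, 0.4]
grip_width: 0.0515
t39.40 tcp [ 0.5652 -0.3407  0.0677] jaw dir deg 141.1 F [-0.89 -0.52  0.38] M [-0.039  0.011  0.038] w 0.0515 j6 -1.44
(array([ 0.4289, -0.338 ]), np.float64(60.4), array([0.051, 0.077]))
(array([ 0.5693, -0.3376]), np.float64(48.8), array([0.028, 0.079]))
(array([ 0.179, -0.183,  0.834]), array([-0.0518, -0.0097, -0.0175]), array([0.0291, 0.0298, 0.0092]))
```

```bash
python3 -m inch '[[[0.0093,0.0092,-0.03,-1.5,60],[0.0093,0.0092,-0.07,-1.5,55],[0.0093,0.0092,-0.082,-1.5,50],[0.0093,0.0092,-0.082,-1.5,40],[0.0093,0.0092,-0.082,-1.5,32],[0.0093,0.0092,-0.082,-1.5,28],[0.0093,0.0092,-0.082,-1.5,28],[0.0093,0.0092,-0.082,-1.5,28]]]' 30; python3 -m inch '[[[0,0,0.03,0,28],[0,0,0.07,0,28],[0,0,0.11,0,28],[0,0,0.15,0,28],[0,0,0.19,0,28],[0,0,0.23,0,28],[0,0,0.27,0,28],[0,0,0.27,0,28]]]'; python3 - <<'E'
from h import *
print(mom(10));st(); im,p=grab("wrist","w28"); e=env.state()["ee_pos"];[print(b) for b in bars(im,p,e[2]+.03)]
E
```

```text
time: 40.45
ee_pos: [0.5766, -0.3337, -0.0095]
tcp_rot: [-0.002, -0.418, 0.908, 0.015]
ft_force: [-2.8, 0.0, 7.3]
grip_width: 0.0246
time: 41.25
ee_pos: [0.5782, -0.3346, 0.267]
tcp_rot: [0.001, -0.418, 0.908, 0.011]
ft_force: [1.5, -0.9, -2.8]
grip_width: 0.0245
(array([ 0.051, -0.341, -3.115]), array([-0.0651,  0.0095, -0.0054]), array([0.0294, 0.025 , 0.0321]))
t41.75 tcp [ 0.5763 -0.3335  0.2597] jaw dir deg 139.4 F [-0.44 -0.65 -3.  ] M [-0.045  0.014  0.01 ] w 0.0247 j6 -1.39
(array([ 0.5009, -0.3719]), np.float64(53.8), array([0.012, 0.025]))
(array([ 0.5699, -0.3412]), np.float64(50.8), array([0.027, 0.077]))
```

```bash
python3 -m inch '[[[0.01,0.03,0.005,8.5,28],[0.02,0.075,0.005,17,28],[0.03,0.12,0.005,25.5,28],[0.04,0.165,0.005,34,28],[0.05,0.21,0.005,42.5,28],[0.06,0.255,0.005,51,28],[0.07,0.3,0.005,59.5,28],[0.077,0.342,0.005,68,28]]]' && python3 -m inch '[[[0,0,0,8.5,28],[0,0,0,17,28],[0,0,0,25.5,28],[0,0,0,34,28],[0,0,0,42.5,28],[0,0,0,51,28],[0,0,0,57.5,28],[0,0,0,57.5,28]]]' ; python3 - <<'E'
from h import *
print(mom(8));s=st(); im,p=grab("wrist","w29")
for b in bars(im,p,s["ee_pos"][2]+.03): print(b)
E
```

```text
time: 42.6
ee_pos: [0.6537, 0.0106, 0.2647]
tcp_rot: [0.01, 0.856, -0.517, -0.011]
ft_force: [1.0, -0.1, -3.0]
grip_width: 0.0248
time: 43.4
ee_pos: [0.6536, 0.0107, 0.2647]
tcp_rot: [0.014, 0.999, -0.04, -0.005]
ft_force: [0.6, -0.5, -2.5]
grip_width: 0.0247
(array([ 0.093,  0.045, -2.594]), array([ 0.0229, -0.0369,  0.0073]), array([0.0267, 0.0332, 0.0382]))
t43.80 tcp [0.6538 0.0106 0.2647] jaw dir deg -94.8 F [ 0.65 -0.23 -2.59] M [-0.003 -0.029 -0.019] w 0.0247 j6 -3.03
(array([0.6601, 0.012 ]), np.float64(176.6), array([0.027, 0.083]))
(array([ 0.6236, -0.1098]), np.float64(52.5), array([0.01 , 0.033]))
```

```bash
python3 -m inch '[[[0,-0.0025,-0.03,0,28],[0,-0.0025,-0.06,0,28],[0,-0.0025,-0.075,0,28],[0,-0.0025,-0.081,0,28],[0,-0.0025,-0.087,0,28],[0,-0.0025,-0.087,0,28]]]' 20 && python3 -m inch '[[[0,0,-0.005,0,28],[0,0,-0.01,0,28],[0,0,-0.015,0,28],[0,0,-0.018,0,28],[0,0,-0.018,0,28]]]'; python3 - <<'E'
from h import *
st()
E
```

```text
time: 44.45
ee_pos: [0.6514, 0.0078, 0.1775]
tcp_rot: [0.015, 0.999, -0.042, -0.007]
ft_force: [-9.1, -1.9, 4.3]
grip_width: 0.0246
time: 44.95
ee_pos: [0.6501, 0.007, 0.163]
tcp_rot: [0.015, 0.999, -0.042, -0.007]
ft_force: [-14.5, -2.1, 22.7]
grip_width: 0.0245
t44.95 tcp [0.6501 0.007  0.163 ] jaw dir deg -94.8 F [-14.48  -2.06  22.66] M [-0.775  2.626 -0.015] w 0.0245 j6 -3.03
```

```bash
python3 -m inch '[[[0,0.0015,0.002,0,28],[0,0.0015,0.002,0,28],[0,0.0015,0.002,0,28]]]'; python3 -m inch '[[[0,0,0,0,34],[0,0,0,0,40],[0,0,0,0,45],[0,0,0,0,45]]]'; python3 -m inch '[[[0,0,0.03,0,55],[0,0,0.06,0,60],[0,0,0.1,0,60],[0,0,0.1,0,60]]]'; python3 - <<'E'
from h import *
s=st(); a,p=grab("wrist","w30"); b,q=grab("scene","s30")
for x in bars(a,p,.2):print(x)
d=(320-266)/1000; X=np.array([.616+d*.866,.0113-.084*d*.866,.161+d*.5]); print("expected centre",X,proj(p,X),proj(p,X+[-.0065,0,.0113]),proj(q,X))
h=cv2.cvtColor(a,cv2.COLOR_BGR2HSV); m=cv2.inRange(h,(8,50,70),(24,215,255))
g=cv2.inRange(h,(60,60,20),(95,255,255))
for v in range(130,260,10):
    w=np.nonzero(m[v,220:340])[0]+220; k=np.nonzero(g[v,220:340])[0]+220
    print(v,(w.min(),w.max()) if len(w) else None,(k.min(),k.max()) if len(k) else None)
E
```

```text
time: 45.25
ee_pos: [0.6503, 0.0086, 0.1649]
tcp_rot: [0.015, 0.999, -0.042, -0.007]
ft_force: [-0.5, 0.2, -2.7]
grip_width: 0.0243
time: 45.65
ee_pos: [0.6503, 0.0086, 0.1648]
tcp_rot: [0.015, 0.999, -0.042, -0.007]
ft_force: [-0.3, -0.4, -0.2]
grip_width: 0.0384
time: 46.05
ee_pos: [0.6522, 0.0086, 0.2704]
tcp_rot: [0.015, 0.999, -0.042, -0.003]
ft_force: [0.2, 0.3, 1.0]
grip_width: 0.051
t46.05 tcp [0.6522 0.0086 0.2704] jaw dir deg -94.9 F [0.15 0.3  1.04] M [ 0.033 -0.03   0.05 ] w 0.0510 j6 -3.03
(array([0.6234, 0.0139]), np.float64(175.7), array([0.026, 0.146]))
(array([ 0.5569, -0.1915]), np.float64(51.6), array([0.018, 0.055]))
expected centre [0.662764   0.00737182 0.188     ] [281.03281028 187.28345961] [282.11483552 198.47225971] [303.89815386 177.03838086]
130 None None
140 None (np.int64(251), np.int64(308))
150 None (np.int64(253), np.int64(308))
160 None (np.int64(253), np.int64(307))
170 None (np.int64(254), np.int64(306))
180 (np.int64(261), np.int64(294)) (np.int64(255), np.int64(305))
190 (np.int64(261), np.int64(295)) (np.int64(255), np.int64(304))
200 (np.int64(262), np.int64(294)) (np.int64(256), np.int64(303))
210 (np.int64(263), np.int64(294)) (np.int64(257), np.int64(302))
220 (np.int64(264), np.int64(292)) (np.int64(257), np.int64(302))
230 None (np.int64(258), np.int64(301))
240 None (np.int64(257), np.int64(302))
250 None (np.int64(257), np.int64(303))
```

```bash
python3 -m inch '[[[0.03,-0.0025,0,0,20],[0.065,-0.0053,0,0,0],[0.065,-0.0053,-0.03,0,0],[0.065,-0.0053,-0.06,0,0],[0.065,-0.0053,-0.0765,0,0],[0.065,-0.0053,-0.0765,0,0]]]' 30 && python3 -m inch '[[[-0.01,0.0008,-0.0058,0,0],[-0.02,0.0017,-0.0115,0,0],[-0.03,0.0025,-0.0173,0,0],[-0.04,0.0033,-0.0231,0,0],[-0.05,0.0042,-0.0289,0,0],[-0.05,0.0042,-0.0289,0,0]]]' && python3 -m inch '[[[-0.01,0.0008,-0.0058,0,0],[-0.02,0.0017,-0.0115,0,0],[-0.03,0.0025,-0.0173,0,0],[-0.039,0.0033,-0.0225,0,0],[-0.039,0.0033,-0.0225,0,0]]]'; python3 -m inch '[[[0.005,0,0.03,-8,0],[0.005,0,0.08,-16,20],[0,-0.01,0.12,-24,60],[-0.01,-0.04,0.13,-32,60],[-0.02,-0.08,0.13,-40,60],[-0.03,-0.12,0.13,-48,60],[-0.04,-0.16,0.13,-56,60],[-0.05,-0.2,0.13,-64,60]]]'; python3 - <<'E'
from h import *
st(); b,q=grab("top","t31"); slot(b,q)
for x in bars(b,q,.013,100):print(x)
a,p=grab("wrist","w31")
for x in bars(a,p):print(x)
E
```

```text
time: 46.75
ee_pos: [0.7139, 0.0032, 0.1843]
tcp_rot: [0.015, 0.999, -0.042, -0.009]
ft_force: [0.2, 0.1, -0.8]
grip_width: 0.0001
time: 47.35
ee_pos: [0.6627, 0.0075, 0.1557]
tcp_rot: [0.015, 0.999, -0.042, -0.01]
ft_force: [-0.4, -0.4, -0.2]
grip_width: 0.0001
time: 47.85
ee_pos: [0.6232, 0.0109, 0.1335]
tcp_rot: [0.015, 0.999, -0.042, -0.01]
ft_force: [-0.3, 0.2, 0.3]
grip_width: -0.0005
time: 48.65
ee_pos: [0.5734, -0.1909, 0.2644]
tcp_rot: [0.008, 0.823, -0.567, -0.016]
ft_force: [0.1, -0.0, -0.4]
grip_width: 0.0516
t48.65 tcp [ 0.5734 -0.1909  0.2644] jaw dir deg -159.1 F [ 0.08 -0.02 -0.38] M [-0.062 -0.151 -0.006] w 0.0516 j6 -2.25
s=0..370/4: ...........bb.wwwwwwwwwwww.bbbb.wwwwwwwwwwwwwbbbbbwwwwwwwwwwwwwbbbb.......................... blue at [44, 48, 108, 112, 116, 120, 180, 184, 188, 192, 196, 252, 256, 260, 264] wood [56, 60, 64, 68, 72, 76, 80, 84, 88, 92, 96, 100, 128, 132, 136, 140, 144, 148, 152, 156, 160, 164, 168, 172, 176, 200, 204, 208, 212, 216, 220, 224, 228, 232, 236, 240, 244, 248]
(array([0.5273, 0.0196]), np.float64(177.6), array([0.018, 0.218]))
(array([ 0.4332, -0.3436]), np.float64(51.8), array([0.033, 0.08 ]))
```

```bash
python3 -m inch '[[[-0.02,-0.02,0,-8.5,60],[-0.045,-0.045,0,-17,60],[-0.07,-0.07,0,-25.5,60],[-0.09,-0.1,0,-34,60],[-0.115,-0.125,0,-42.5,60],[-0.139,-0.15,-0.03,-51,60],[-0.139,-0.151,-0.07,-59,60],[-0.139,-0.151,-0.11,-59,60]]]' && python3 -m inch '[[[0,0,-0.04,0,60],[0,0,-0.08,0,60],[0,0,-0.085,0,60],[0,0,-0.085,0,60]]]'; python3 - <<'E'
from h import *
s=st(); a,p=grab("wrist","w32")
for c,g,L in bars(a,p):
    u=np.array([np.cos(np.radians(g)),np.sin(np.radians(g))]);print(c,g,L,(c+.008*u-s["ee_pos"][:2]).round(4))
print(mom(6))
E
```

```text
time: 49.55
ee_pos: [0.4339, -0.3464, 0.1542]
tcp_rot: [0.001, -0.433, 0.901, 0.017]
ft_force: [1.1, -0.5, -0.3]
grip_width: 0.0514
time: 49.95
ee_pos: [0.4342, -0.3463, 0.0694]
tcp_rot: [0.001, -0.433, 0.901, 0.017]
ft_force: [-0.4, 0.4, 0.9]
grip_width: 0.0514
t49.95 tcp [ 0.4342 -0.3463  0.0694] jaw dir deg 141.3 F [-0.39  0.42  0.86] M [-0.046 -0.05   0.01 ] w 0.0514 j6 -1.58
[ 0.437  -0.3403] 52.3 [0.028 0.079] [0.0077 0.0123]
(array([ 0.058, -0.299,  0.307]), array([-0.0275, -0.0155,  0.0023]), array([0.0207, 0.0296, 0.024 ]))
```

```bash
python3 -m inch '[[[0.0077,0.0123,-0.03,0.8,60],[0.0077,0.0123,-0.07,0.8,55],[0.0077,0.0123,-0.084,0.8,50],[0.0077,0.0123,-0.084,0.8,40],[0.0077,0.0123,-0.084,0.8,32],[0.0077,0.0123,-0.084,0.8,28],[0.0077,0.0123,-0.084,0.8,28],[0.0077,0.0123,-0.084,0.8,28]]]' 30; python3 -m inch '[[[0,0,0.03,0,28],[0,0,0.07,0,28],[0,0,0.11,0,28],[0,0,0.15,0,28],[0,0,0.19,0,28],[0,0,0.23,0,28],[0,0,0.27,0,28],[0,0,0.27,0,28]]]'; python3 - <<'E'
from h import *
print(mom(10));st(); im,p=grab("wrist","w33"); e=env.state()["ee_pos"];[print(b) for b in bars(im,p,e[2]+.03)]
E
```

```text
time: 51.1
ee_pos: [0.4429, -0.3353, -0.0124]
tcp_rot: [0.002, -0.439, 0.898, 0.015]
ft_force: [-1.4, -0.3, 3.9]
grip_width: 0.0248
time: 51.9
ee_pos: [0.4445, -0.3366, 0.2633]
tcp_rot: [0.004, -0.439, 0.898, 0.011]
ft_force: [0.2, -0.7, -2.9]
grip_width: 0.0249
(array([-0.189,  0.212, -3.309]), array([-0.0649,  0.015 , -0.0189]), array([0.0286, 0.0405, 0.0264]))
t52.40 tcp [ 0.4427 -0.3351  0.2569] jaw dir deg 142.1 F [-0.68  0.19 -2.71] M [-0.089 -0.032 -0.018] w 0.0251 j6 -1.57
(array([ 0.4298, -0.3363]), np.float64(56.4), array([0.043, 0.079]))
```

```bash
python3 -m inch '[[[0.02,0.03,0.005,8.5,28],[0.045,0.065,0.005,17,28],[0.07,0.1,0.005,25.5,28],[0.095,0.14,0.005,34,28],[0.12,0.18,0.005,42.5,28],[0.145,0.22,0.005,51,28],[0.17,0.26,0.005,59.5,28],[0.19,0.3,0.005,68,28]]]' && python3 -m inch '[[[0.015,0.03,0,8.5,28],[0.02,0.042,0,17,28],[0.02,0.042,0,25.5,28],[0.02,0.042,0,34,28],[0.02,0.042,0,42.5,28],[0.02,0.042,0,51,28],[0.02,0.042,0,55,28],[0.02,0.042,0,55,28]]]' ; python3 - <<'E'
from h import *
print(mom(8));s=st(); im,p=grab("wrist","w34")
for b in bars(im,p,s["ee_pos"][2]+.03): print(b)
w,x,y,z=s["tcp_rot"]; print("tool z",2*(x*z+w*y),2*(y*z-w*x))
E
```

```text
time: 53.25
ee_pos: [0.6338, -0.0333, 0.2616]
tcp_rot: [0.007, 0.868, -0.497, -0.014]
ft_force: [1.4, -0.7, -2.2]
grip_width: 0.0248
time: 54.05
ee_pos: [0.6538, 0.0088, 0.2614]
tcp_rot: [0.012, 0.999, -0.039, -0.009]
ft_force: [-0.1, -0.1, -2.9]
grip_width: 0.025
(array([ 0.079, -0.164, -3.054]), array([ 0.0174, -0.0531,  0.0059]), array([0.038 , 0.0328, 0.0268]))
t54.45 tcp [0.6538 0.0086 0.2616] jaw dir deg -94.6 F [ 0.39  0.69 -3.13] M [-0.003 -0.04   0.037] w 0.0248 j6 -3.04
(array([0.652 , 0.0104]), np.float64(176.9), array([0.027, 0.098]))
tool z -0.018915060419269592 -0.024005991363411455
```

```bash
python3 -m inch '[[[0,-0.0005,-0.03,0,28],[0,-0.0005,-0.06,0,28],[0,-0.0005,-0.073,0,28],[0,-0.0005,-0.079,0,28],[0,-0.0005,-0.085,0,28],[0,-0.0005,-0.085,0,28]]]' 20 && python3 -m inch '[[[0,0,-0.005,0,28],[0,0,-0.01,0,28],[0,0,-0.013,0,28],[0,0,-0.013,0,28]]]'; python3 -m inch '[[[0,0,0,0,34],[0,0,0,0,40],[0,0,0,0,45],[0,0,0,0,45]]]'; python3 -m inch '[[[0,0,0.03,0,55],[0,0,0.06,0,60],[0,0,0.1,0,60],[0,0,0.1,0,60]]]'; python3 - <<'E'
from h import *
s=st(); a,p=grab("wrist","w35")
h=cv2.cvtColor(a,cv2.COLOR_BGR2HSV); m=cv2.inRange(h,(8,50,70),(24,215,255)); n=cv2.inRange(h,(105,110,50),(128,255,255))
g=cv2.inRange(h,(60,60,20),(95,255,255)); f=lambda k:(k.min()+220,k.max()+220) if len(k) else None
for v in range(120,260,8): print(v,*[f(np.nonzero(q[v,220:340])[0]) for q in(m,n,g)])
E
```

```text
time: 55.1
ee_pos: [0.6516, 0.0082, 0.1766]
tcp_rot: [0.012, 0.999, -0.04, -0.011]
ft_force: [-9.7, 0.8, 3.0]
grip_width: 0.0249
time: 55.5
ee_pos: [0.6499, 0.0082, 0.164]
tcp_rot: [0.012, 0.999, -0.04, -0.012]
ft_force: [-8.3, -0.2, 3.3]
grip_width: 0.0249
time: 55.9
ee_pos: [0.6502, 0.0081, 0.1642]
tcp_rot: [0.012, 0.999, -0.04, -0.012]
ft_force: [-0.1, -0.1, -0.3]
grip_width: 0.0383
time: 56.3
ee_pos: [0.6521, 0.0082, 0.2698]
tcp_rot: [0.012, 0.999, -0.04, -0.008]
ft_force: [-0.4, 0.1, 1.0]
grip_width: 0.0511
t56.30 tcp [0.6521 0.0082 0.2698] jaw dir deg -94.6 F [-0.39  0.12  1.01] M [ 0.04  -0.001 -0.019] w 0.0511 j6 -3.04
120 None None None
128 None None None
136 None None (np.int64(251), np.int64(309))
144 None None (np.int64(252), np.int64(308))
152 None (np.int64(260), np.int64(292)) (np.int64(253), np.int64(307))
160 None (np.int64(260), np.int64(293)) (np.int64(253), np.int64(307))
168 None (np.int64(259), np.int64(294)) (np.int64(254), np.int64(306))
176 None (np.int64(261), np.int64(289)) (np.int64(254), np.int64(306))
184 (np.int64(260), np.int64(295)) None (np.int64(255), np.int64(305))
192 (np.int64(261), np.int64(294)) None (np.int64(255), np.int64(303))
200 (np.int64(262), np.int64(294)) None (np.int64(256), np.int64(303))
208 (np.int64(262), np.int64(294)) None (np.int64(256), np.int64(302))
216 (np.int64(263), np.int64(293)) None (np.int64(257), np.int64(302))
224 (np.int64(266), np.int64(291)) None (np.int64(257), np.int64(301))
232 None (np.int64(265), np.int64(290)) (np.int64(257), np.int64(301))
240 None (np.int64(264), np.int64(291)) (np.int64(257), np.int64(302))
248 None (np.int64(264), np.int64(291)) (np.int64(256), np.int64(303))
256 (np.int64(275), np.int64(284)) None (np.int64(256), np.int64(303))
```

```bash
python3 -m inch '[[[0.03,-0.0025,0,0,20],[0.065,-0.0053,0,0,0],[0.065,-0.0053,-0.03,0,0],[0.065,-0.0053,-0.06,0,0],[0.065,-0.0053,-0.074,0,0],[0.065,-0.0053,-0.074,0,0]]]' 30 && python3 -m inch '[[[-0.01,0.0008,-0.0058,0,0],[-0.02,0.0017,-0.0115,0,0],[-0.03,0.0025,-0.0173,0,0],[-0.04,0.0033,-0.0231,0,0],[-0.05,0.0042,-0.0289,0,0],[-0.05,0.0042,-0.0289,0,0]]]' && python3 -m inch '[[[-0.008,0.0007,-0.0046,0,0],[-0.016,0.0013,-0.0092,0,0],[-0.016,0.0013,-0.0092,0,0]]]'; python3 - <<'E'
from h import *
st(); b,q=grab("scene","s36")
E
```

```text
time: 56.95
ee_pos: [0.715, 0.0028, 0.1889]
tcp_rot: [0.012, 0.999, -0.04, -0.012]
ft_force: [-0.7, -0.3, 0.1]
grip_width: -0.0002
time: 57.55
ee_pos: [0.6641, 0.0071, 0.1605]
tcp_rot: [0.012, 0.999, -0.04, -0.012]
ft_force: [0.5, 0.4, -0.1]
grip_width: 0.0
time: 57.85
ee_pos: [0.6479, 0.0084, 0.1517]
tcp_rot: [0.012, 0.999, -0.04, -0.012]
ft_force: [1.1, -0.5, -0.4]
grip_width: 0.0001
t57.85 tcp [0.6479 0.0084 0.1517] jaw dir deg -94.6 F [ 1.07 -0.53 -0.43] M [0.062 0.014 0.005] w 0.0001 j6 -3.04
```

Continue in small steps until the force rises.

```bash
for i in 1; do python3 -m inch '[[[-0.003,0.0003,-0.0018,0,0],[-0.003,0.0003,-0.0018,0,0]]]' | sed -n '2p;4p'; python3 -m inch '[[[-0.003,0.0003,-0.0018,0,0],[-0.003,0.0003,-0.0018,0,0]]]' | sed -n '2p;4p';python3 -m inch '[[[-0.003,0.0003,-0.0018,0,0],[-0.003,0.0003,-0.0018,0,0]]]' | sed -n '2p;4p';done
```

```text
ee_pos: [0.6456, 0.0087, 0.1502]
ft_force: [0.7, -0.5, -0.3]
ee_pos: [0.6424, 0.009, 0.1483]
ft_force: [-0.1, 0.3, -0.7]
ee_pos: [0.639, 0.0093, 0.1463]
ft_force: [0.2, 0.5, 0.0]
```

```bash
python3 -m inch '[[[0.005,0,0.03,0,0],[0.005,0,0.08,0,0],[0,-0.03,0.11,-8,0],[0,-0.07,0.11,-16,0],[-0.02,-0.12,0.11,-24,0],[-0.04,-0.17,0.11,-32,0],[-0.06,-0.21,0.11,-40,0],[-0.08,-0.25,0.11,-48,0]]]'; python3 - <<'E'
from h import *
st(); b,q=grab("top","t37"); slot(b,q)
for x in bars(b,q,.013,100):print(x)
E
```

```text
time: 59.3
ee_pos: [0.5577, -0.2424, 0.2562]
tcp_rot: [0.006, 0.895, -0.446, -0.017]
ft_force: [1.4, 0.2, 0.7]
grip_width: 0.0002
t59.30 tcp [ 0.5577 -0.2424  0.2562] jaw dir deg -142.9 F [1.41 0.19 0.74] M [-0.035 -0.102  0.048] w 0.0002 j6 -2.62
s=0..370/4: bb.wwwwwwwwwwww.bbbb.wwwwwwwwwwwwwbbbb.wwwwwwwwwwwwwbbbb.wwwwwwwwwwwwwbbbb................... blue at [0, 4, 64, 68, 72, 76, 136, 140, 144, 148, 208, 212, 216, 220, 280, 284, 288, 292] wood [12, 16, 20, 24, 28, 32, 36, 40, 44, 48, 52, 56, 84, 88, 92, 96, 100, 104, 108, 112, 116, 120, 124, 128, 132, 156, 160, 164, 168, 172, 176, 180, 184, 188, 192, 196, 200, 204, 228, 232, 236, 240, 244, 248, 252, 256, 260, 264, 268, 272, 276]
(array([0.5223, 0.0178]), np.float64(178.3), array([0.027, 0.286]))
```

```bash
python3 -m inch '[[[0.02,0.04,0.01,8,0],[0.04,0.08,0.01,16,0],[0.06,0.125,0.01,24,0],[0.08,0.17,0.01,32,0],[0.095,0.21,0.01,40,0],[0.1,0.249,0.01,48.3,0],[0.1,0.249,0,48.3,0],[0.1,0.249,0,48.3,0]]]' && python3 -m inch '[[[0,0,-0.03,0,0],[0,0,-0.06,0,0],[0,0,-0.09,0,0],[0,0,-0.096,0,0],[0,0,-0.096,0,0]]]' && python3 -m inch '[[[-0.007,0.0006,-0.004,0,0],[-0.014,0.0012,-0.0081,0,0],[-0.018,0.0015,-0.0104,0,0],[-0.018,0.0015,-0.0104,0,0]]]'; for i in 1; do python3 -m inch '[[[-0.004,0.0003,-0.0023,0,0],[-0.004,0.0003,-0.0023,0,0]]]' | sed -n '2p;4p'; done
```

```text
time: 60.15
ee_pos: [0.654, 0.0018, 0.2549]
tcp_rot: [0.014, 0.999, -0.047, -0.013]
ft_force: [-0.5, -0.9, 0.5]
grip_width: 0.0001
time: 60.65
ee_pos: [0.6533, 0.0006, 0.1586]
tcp_rot: [0.014, 0.999, -0.048, -0.014]
ft_force: [-0.3, -0.0, -0.6]
grip_width: -0.0
time: 61.05
ee_pos: [0.6361, 0.002, 0.1498]
tcp_rot: [0.014, 0.999, -0.048, -0.012]
ft_force: [3.3, -1.7, 2.7]
grip_width: 0.0002
ee_pos: [0.6358, 0.002, 0.1501]
ft_force: [11.7, -2.3, 6.0]
```

```bash
python3 -m inch '[[[0.008,0,0.01,0,0],[0.008,0,0.06,0,0],[0,-0.03,0.1,-8,0],[0,-0.07,0.11,-16,0],[-0.02,-0.12,0.11,-24,0],[-0.04,-0.17,0.11,-32,0],[-0.06,-0.21,0.11,-40,0],[-0.08,-0.25,0.11,-48,0]]]'; python3 -m inch '[[[0,-0.03,0,0,0],[0,-0.03,0,0,0],[0,-0.03,0,0,0]]]'; python3 - <<'E'
from h import *
s=st(); b,q=grab("top","t38"); slot(b,q); c,_=grab("scene"); T=cv2.imread("pics/top0.png")
W=np.zeros((600,800,3),np.uint8)
W[:420,:560]=c
d=cv2.resize(b[140:295,245:305],None,fx=3.8,fy=3.8,interpolation=2); W[:d.shape[0],565:565+d.shape[1]]=d
e=cv2.resize(b[205:270,130:180],None,fx=2.7,fy=2.7); W[422:422+e.shape[0],:e.shape[1]]=e
f=cv2.resize(b[130:270,290:420],None,fx=1.27,fy=1.27);W[422:422+f.shape[0],150:150+f.shape[1]]=f
f=cv2.resize(T[130:270,290:420],None,fx=1.27,fy=1.27);W[422:422+f.shape[0],340:340+f.shape[1]]=f
cv2.imwrite("pics/fin.png",W)
E
```

```text
time: 62.05
ee_pos: [0.5545, -0.2495, 0.2604]
tcp_rot: [0.01, 0.892, -0.453, -0.013]
ft_force: [0.2, 0.9, -0.3]
grip_width: -0.0001
time: 62.35
ee_pos: [0.554, -0.2798, 0.2604]
tcp_rot: [0.01, 0.891, -0.453, -0.013]
ft_force: [0.2, 0.6, -0.3]
grip_width: -0.0002
t62.35 tcp [ 0.554  -0.2798  0.2604] jaw dir deg -143.9 F [ 0.19  0.57 -0.32] M [ 0.028 -0.037 -0.021] w -0.0002 j6 -2.66
s=0..370/4: bb.wwwwwwwwwwww.bbbb.wwwwwwwwwwwwwbbbb.wwwwwwwwwwwwwbbbb.wwwwwwwwwwwwwbbbb................... blue at [0, 4, 64, 68, 72, 76, 136, 140, 144, 148, 208, 212, 216, 220, 280, 284, 288, 292] wood [12, 16, 20, 24, 28, 32, 36, 40, 44, 48, 52, 56, 84, 88, 92, 96, 100, 104, 108, 112, 116, 120, 124, 128, 132, 156, 160, 164, 168, 172, 176, 180, 184, 188, 192, 196, 200, 204, 228, 232, 236, 240, 244, 248, 252, 256, 260, 264, 268, 272, 276]
```

View pics/fin.png

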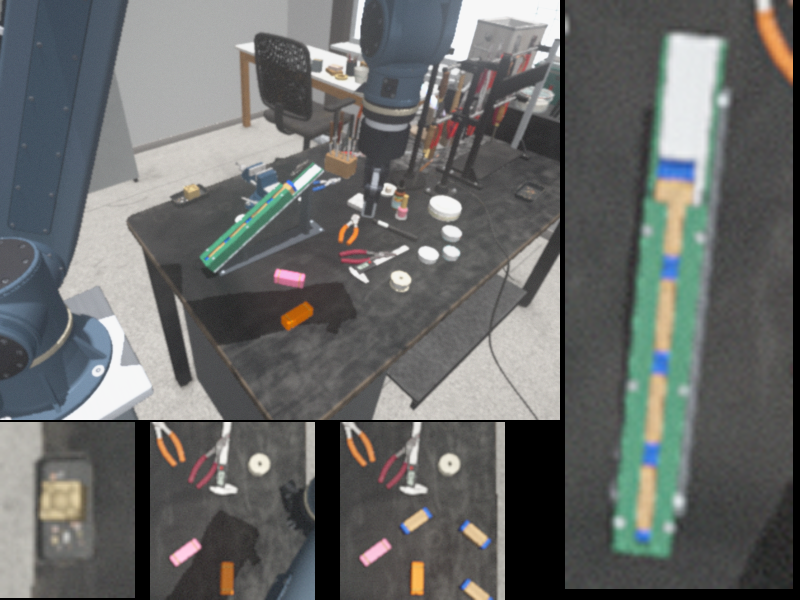

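```bash
python3 -c "
from cell import job; print(job.job_done())"
```

```text
the job is handed in; nothing more can be done
None
```

The brass cube is in the black tray, and all four blanks on the bench (there was no fifth) are in the feeder, heavy end downhill. I handed the job in at about 62 s.

**Last checks**
- **No gaps:** the final top picture shows the blanks end to end. The joints sit about 70, 142 and 214 mm from the closed end, against 72, 144 and 216 expected. A last push met 12 N and moved nothing.
- **Cube and bystanders:** the cube lies flat in the tray. The spool, pliers and the orange and pink look-alikes stand as at the start; the round tin is only partly visible, and I saw nothing amiss.
- **Heavy ends:** the wrist moment at the lift gave each heavy end. A second reading above the feeder put the centre of mass 12–20 mm downhill of the fingers every time. Blank 2's first reading was weak, only 5 mm from the fingers, but clear of the 28 mm the other way round would give.

**What went wrong or disagreed**
- **Finger length:** the fingertips reach about 30 mm less far than the stated TCP. Because of this the first squeeze on the cube slipped off, and two tries at the first blank closed on air; I allowed for it afterwards.
- **Last joint:** joint 6 came to its limit once (it read -3.14) on the way to the third blank, leaving a tool tilt of 1–2°.
- **Third blank:** its placing met 23 N, so I raised it 2 mm and moved it 1.5 mm sideways before release.
- **Last push:** it was made about 7 mm off the feeder's centre line, so that 12 N might partly be the cradle wall.

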